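# Refit the index plate on the tilted rotary marking head

## Robot

A 7-joint arm with a two-finger parallel gripper is mounted at the origin on a cart in front of the work surface, level with it; the furniture and walls round the work are solid. World frame = base frame: x ahead of the robot, y to its left, z up, the work surface at z = 0. Lengths are in m, angles in rad, forces in N, time in s.
With the tool pointing down it reaches from about 0.35 to 0.9 m from the base axis. Payload 19.9 kg.
Tool frame: the origin (TCP) lies midway between the tips of the shut fingers; the grasp point (between the pads) lies 19 mm behind it; z points along the fingers, y is the line along which they close (so a half turn about z gives the same grasp; the last joint's range is limited). The gripper opens to 85 mm and grips with 20 to 120 N. Pads are 22 mm wide; open, the fingers measure 114 mm over their backs; the gripper's body (76 mm by 85 mm) begins 54 mm behind the grasp point. The pads swing forward as they close: fully open they stand 13 mm farther back than shut.
Start: joints at [-1.236, 0.417, -0.01, 1.614, 0.005, 1.111, -0.053], TCP at [0.23, 0.581, 0.231] pointing down, gripper open.
Joint ranges: [-2.81, 2.81], [-0.39, 2.02], [-1.27, 1.25], [0.06, 2.57], [-1.19, 4.33], [0.19, 2], [-2.82, 2.82]. Speed limits (rad/s): [1.89, 1.89, 2.39, 2.39, 3.01, 3.01, 3.01].

## Interface

Orientations are given as a unit quaternion [x, y, z, w].
In Python, from plant import env gives the robot as it stands.
- The arm moves only by the tool send_rows, never from a script. Its argument "moves" is a list of rows, each a list of 7 numbers: the shift along the world's x, y, z in cm, then the turn, a rotation vector about the world's x, y, z in degrees, then the closure, from 0 (fully open) to 1 (shut). In form: [[dx, dy, dz, ax, ay, az, grip], ...]. A call has 1 to 20 rows; each row is the pose to reach, as a shift and turn from the pose commanded when the call began; what a row does not reach only later rows make up. A row lasts 1/12 s, in which the tool goes at most 41.7 mm and 7.16 degrees, less where a joint would pass 70% of its speed; a pose out of reach is approached as far as the arm can. A call with a gripper value outside its range is refused whole. The fingers move at their own pace and stop on an object; the grip force is fixed at half the most. Time passes only in rows, so rows that repeat a pose let the fingers close. It gives the time, the measured TCP pose, the force, the opening and the grip force at its end, in the units of the state.
- env.observe(): the state, without advancing time (a new reading comes with each control period).
- env.read_camera(name): name is "scene" or "top"; returns a dict with "image" (420x560x3 uint8, blue, green, red), "mtx" (3x3 intrinsics, pixels), "R" (3x3) and "t" (3): a world point X has camera coordinates R X + t. Camera axes: x right, y down, z forward; pixel columns grow to the right and rows downward; lengths in m; the calibration is good to about 2 mm. A picture is of the moment at which its call begins. There is no depth.
- env.hand_in(): hands the job in; it is judged then, once.
The state is a dict: "clock": time; "joint_positions": joint angles; "joint_vel": joint speeds; "joint_efforts": joint torques, N m; "eef_pos": TCP position; "ee_rot": TCP orientation; "force": force on the tool from outside, world axes, zero at the start; "moment": the same for the moment, N m; "grip_width": finger opening in m; "finger_force": force on a finger pad.
Only numpy, scipy, OpenCV 4.12 (cv2) and the standard library are available. Lean on these libraries where they do the work, as an engineer would, in place of code of your own. Each camera call takes 0.05 s, during which the arm holds its last target. There are 200 camera calls.

## Task

Put the notched steel index plate back on the rotary marking head: slide its D-bore onto the flatted shaft, feeling for the angle at which the flats meet rather than forcing it, until it lies flush on the shoulder. Then turn plate and shaft together to the home position, where the head's spring plunger pops up into the notch in the rim, and let go, leaving the plate home and locked. Do not shift the coupling, the hand counter or the roll of tape that lie around.

Things in the scene. Friction and masses are not known exactly. Their poses are not given: they have to be found in the camera images.
- index_plate: Loose steel index plate, 190 to 300 g, lying hub up on the table. Flange 68 mm across, 6 mm thick; hub on it to 36 mm above the underside. Bore right through: 17.2 mm round; above its lowest 10 mm it has a flat 4.6 mm from the axis, on the +x side. A notch in the rim is on +x too. Origin: middle of the underside, on the bore's axis; z up through the hub, x towards flat and notch.
- hub_grip (a point): Point on the plate's axis, 24 mm above its underside: the middle of the hub's gripping height. The hub is 32 mm round with two spanner flats 24 mm apart, facing the plate's +y and -y; grip across these. They run from the flange (6 mm) to the hub's top (36 mm).
- notch (a point): Middle of the radial notch in the plate's rim, at the level of the underside, 27 mm from the axis along the plate's +x. The notch goes through the flange, from 20 mm radius out to the rim, and is 11 mm wide here.
- spindle_face: Face of the rotary head, fixed, leaning 35 degrees towards the robot side. Origin: middle of the 24 mm shoulder that the plate's underside must rest on, 120 mm above the table. z points out along the shaft, x uphill (away from the robot), y level; the frame does not turn with the shaft. Plate at home: its x along this x. Around it, 3 mm lower, an aluminium flange 76 mm across.
- shaft_tip (a point): End of the steel shaft, 22 mm out from the shoulder: 16 mm across, one flat 4 mm from the axis over its whole length, end chamfered. The round mouth of the bore goes over it at any angle; then, 12 mm short of home, it stops unless the flats agree within about 7 degrees. The shaft stays where left, 0.2 N m turns it. At the start its flat faces anywhere up to 63 degrees to either side of the face's x.
- rotary_head: The whole rotary marking head: dark base 140 x 120 x 12 mm bolted to the table, two grey cheeks 87 mm over both, up to 112 mm high, carrying the leaning gearbox, with a black motor on the far, uphill side, up to 155 mm high. All of it lies behind the level of the spindle face. Origin: middle of the base's underside, z up, x away from the robot.
- plunger (a joint): Spring plunger in the head's flange, a 9 mm steel pin with round nose at 27 mm from the spindle's axis on the face's +x side, moving along the spindle; value in m. 0 = fully up, nose 4 mm above the shoulder's level (now, and when in the plate's notch); about 0.004 = held down by the underside of a seated plate that is not at home (spring about 3 N).
- coupling_a: Bystander: pale chrome coupling standing on the table, 33 mm in diameter, 46 mm tall, origin in the middle of its underside.
- tally_counter: Bystander: small white hand tally counter with a finger ring, 72 x 44 mm, 20 mm tall, origin in the middle of its underside.
- tape: Bystander: roll of brown tape lying flat, 80 mm in diameter, 20 mm tall, origin in the middle of its underside.
Things that resemble listed ones, but are neither listed nor needed, are in the scene too. What is shaped like the index_plate but turquoise is not meant.

How it is judged:
By the outcome, as a careful person would: the job done as asked, in the order asked, and still so for the second after the job is handed in, with the robot touching nothing.
It also fails if it takes over 67 s, if anything falls off the work surface, if the arm or the gripper's body presses on something with over 40 N, if the wrist force passes 120 N, or if a joint passes its speed limit or range.

## Working session

There is one attempt and no reset: what is moved stays moved. The work goes in short steps, Python scripts to look and compute and a tool call to move; the robot and the scene stay as the last step left them, time stands still between calls to the robot, and variables do not carry over. Pictures are saved under pics/ and viewed, at most 10 in all, crops included, and the job is handed in when it is done.

Besides the shell and the picture viewer there is one more tool, called after "Request:" in YAML: its name, and indented under it one key for each argument. send_rows: Moves the arm, as the interface text tells. Its arguments: {"type":"object","properties":{"moves":{"type":"array","items":{"type":"array","items":{"type":"number"}}}},"required":["moves"]}

```bash
mkdir -p pics; ls; python3 - <<'E'
from plant import env
import cv2,numpy as np,pickle
d={}
for n in("scene","top"):
    c=env.read_camera(n);d[n]=c;cv2.imwrite(f"pics/{n}0.png",c["image"]);print(n,c["mtx"].round(1).tolist(),c["R"].round(3).tolist(),c["t"].round(3).tolist())
pickle.dump(d,open("cam0.pkl","wb"))
s=env.observe();print({k:np.round(v,3).tolist() for k,v in s.items()})
E
```

```text
pics
scene [[466.7, 0.0, 281.0], [0.0, 466.7, 204.5], [0.0, 0.0, 1.0]] [[0.753, -0.658, 0.019], [-0.487, -0.576, -0.657], [0.443, 0.485, -0.754]] [-0.324, 0.437, 0.592]
top [[433.8, 0.0, 281.2], [0.0, 433.8, 205.1], [0.0, 0.0, 1.0]] [[-0.026, -1.0, -0.009], [-0.995, 0.027, -0.093], [0.093, 0.006, -0.996]] [0.184, 0.562, 0.911]
{'clock': 0.1, 'joint_positions': [-1.236, 0.418, -0.01, 1.614, 0.005, 1.111, -0.053], 'joint_vel': [-0.0, -0.001, 0.002, -0.001, 0.0, -0.001, -0.001], 'joint_efforts': [0.003, -86.582, 0.681, -43.564, 0.019, 0.005, 0.0], 'eef_pos': [0.23, 0.581, 0.231], 'ee_rot': [0.187, 0.982, -0.001, -0.0], 'force': [-0.059, -0.041, 0.14], 'moment': [-0.025, -0.049, -0.026], 'finger_force': 0.0, 'grip_width': 0.085}
```

View pics/scene0.png

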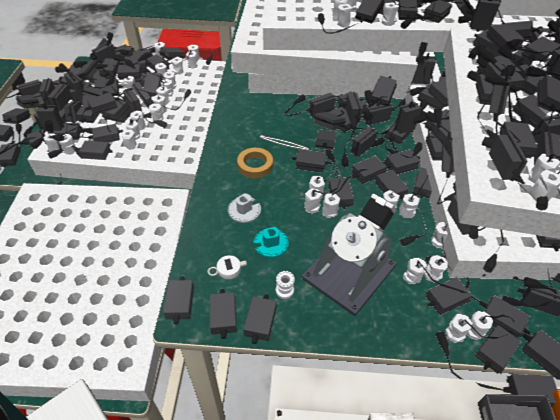

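View pics/top0.png

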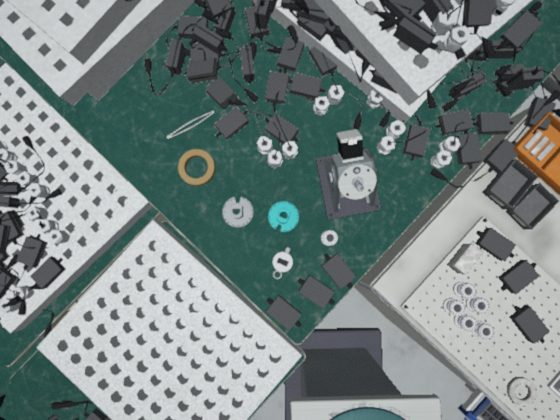

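The scene picture shows the grey plate at (245,207), a turquoise look-alike at (271,241), the head's face at (353,238), the coupling at (285,285), the counter at (228,267) and the tape at (255,161). The top picture has the grey plate at (238,212), the turquoise one at (284,216), the head at (355,182), the coupling at (329,238), the counter at (282,262) and the tape at (196,167).
Two things are plate-shaped, the grey one and the turquoise one. The grey steel one fits the description, so I'll confirm it in an enlarged crop.

```bash
python3 - <<'E'
import cv2,numpy as np,pickle
d=pickle.load(open("cam0.pkl","rb"))
def crop(n,u,v,h):
    return cv2.resize(d[n]["image"][v-h:v+h,u-h:u+h],(390,290) if 0 else (300,300),interpolation=cv2.INTER_CUBIC)
a=np.hstack([crop("top",238,212,25),crop("scene",245,207,25)])
b=np.hstack([crop("top",355,182,30),crop("scene",353,238,30)])
cv2.imwrite("pics/crop1.png",np.vstack([a,b]))
E
```

```text
(no output)
```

View pics/crop1.png

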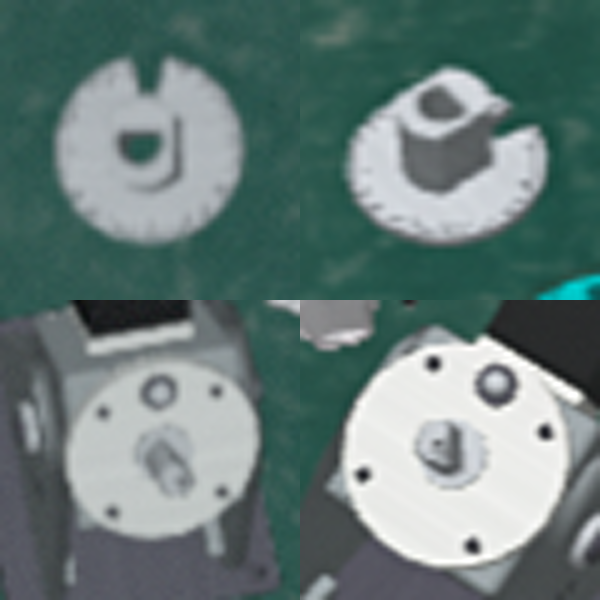

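The crop confirms the plate is the grey steel one: notch at about world +x (up in the top view), and bore flat on the same side. The head's disc, shaft and plunger show in both views, with the plunger at top crop (158,392), i.e. uphill. Next I measure positions.

```bash
cat >h.py <<'E'
import cv2,numpy as np,pickle
def ray(c,p):
    q=cv2.undistortPoints(np.array([[p]],float),c["mtx"],None)[0,0]
    return -c["R"].T@c["t"], c["R"].T@np.array([q[0],q[1],1])
def onz(c,p,z):
    o,d=ray(c,p);return o+d*(z-o[2])/d[2]
def onplane(c,p,P,n):
    o,d=ray(c,p);return o+d*((P-o)@n)/(d@n)
def tri(cs,ps):
    A=0;b=0
    for c,p in zip(cs,ps):
        o,d=ray(c,p);d=d/np.linalg.norm(d);M=np.eye(3)-np.outer(d,d);A=A+M;b=b+M@o
    return np.linalg.solve(A,b)
def proj(c,X):
    x=c["R"]@X+c["t"];x=c["mtx"]@x;return x[:2]/x[2]
def contour(im,u,v,h,thr,smax):
    hsv=cv2.cvtColor(im,cv2.COLOR_BGR2HSV)
    m=((hsv[...,2]>thr)&(hsv[...,1]<smax)).astype(np.uint8)
    k=np.zeros_like(m);k[v-h:v+h,u-h:u+h]=1;m*=k
    cs,_=cv2.findContours(m,cv2.RETR_EXTERNAL,cv2.CHAIN_APPROX_NONE)
    return max(cs,key=cv2.contourArea).reshape(-1,2).astype(float)
E
python3 - <<'E'
from h import *
d=pickle.load(open("cam0.pkl","rb"));T,S=d["top"],d["scene"]
for c,(u,v),n in((T,(238,212),"top"),(S,(245,207),"scene")):
    cn=contour(c["image"],u,v,23,110,70)
    W=np.array([onz(c,p,.006)[:2] for p in cn])
    # flange circle fit on outer points, iteratively
    k=cv2.minEnclosingCircle(W.astype(np.float32)*1000)
    o=np.array(k[0])/1000
    for _ in range(8):
        r=np.linalg.norm(W-o,axis=1);g=abs(r-.0340)<.0025 if n=="top" else abs(r-.034)<.0025
        P=W[g];A=np.c_[2*P,np.ones(len(P))];s=np.linalg.lstsq(A,(P**2).sum(1),rcond=None)[0];o=s[:2]
    r=np.sqrt(s[2]+o@o)
    q=W[np.linalg.norm(W-o,axis=1)<.030]-o
    print(n,"plate",o.round(4),r.round(4),g.sum(),len(g),"inner dir",np.degrees(np.arctan2(*q.mean(0)[::-1])).round(1))
es=[]
for c,(u,v),n in((T,(355,182),"top"),(S,(353,238),"scene")):
    cn=contour(c["image"],u,v,30,150 if n=="top" else 190,60)
    e=cv2.fitEllipse(cv2.convexHull(cn.astype(np.float32)));es.append(e[0]);print(n,e)
print("flange centre approx",tri([T,S],es).round(4))
pl=[(355-30+158/5,182-30+92/5),(353-30+195/5,238-30+85/5)]
print("plunger",tri([T,S],[np.array(p)-.4 for p in pl]).round(4))
# base of head: corners later; show big crops
a=cv2.resize(S["image"][218:258,333:373],(600,600),interpolation=cv2.INTER_LANCZOS4)
cv2.imwrite("pics/crop2.png",a)
E
```

```text
top plate [0.5574 0.2667] 0.0342 83 94 inner dir 0.2
scene plate [0.5594 0.2648] 0.034 67 130 inner dir 28.9
top ((357.0657958984375, 180.66110229492188), (39.077186584472656, 42.730125427246094), 170.01087951660156)
scene ((354.5912170410156, 237.69793701171875), (43.369693756103516, 48.77788543701172), 57.62569808959961)
flange centre approx [0.6038 0.0177 0.1178]
plunger [0.6219 0.0215 0.1345]
```

View pics/crop2.png

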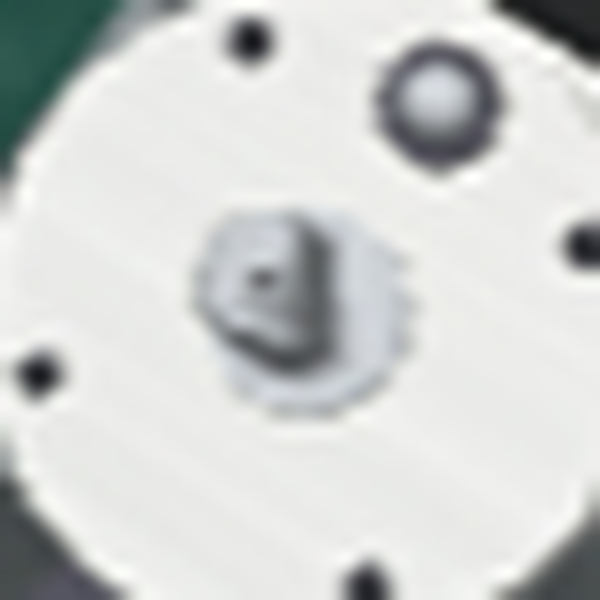

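The scene crop shows the shaft tip's centre dot at about (350.7,236.7), the shaft flat facing image-right (edge at crop x≈300), and the plunger at (362.3,224.9). Next I fit the head's yaw and the flat's angle.

```bash
python3 - <<'E'
from h import *
from scipy.optimize import least_squares as LS
d=pickle.load(open("cam0.pkl","rb"));T,S=d["top"],d["scene"]
def axes(psi):
    t=np.radians(35);c,s=np.cos(psi),np.sin(psi)
    z=np.array([-np.sin(t)*c,-np.sin(t)*s,np.cos(t)]);x=np.array([np.cos(t)*c,np.cos(t)*s,np.sin(t)])
    return x,np.cross(z,x),z
K=[(c,contour(c["image"],u,v,30,th,60)) for c,(u,v),th in((T,(355,182),150),(S,(353,238),190))]
def f(p,Ks):
    x,y,z=axes(p[3]);out=[]
    C=p[:3]
    for c,cn in Ks:
        o=-c["R"].T@c["t"];D=np.array([ray(c,q)[1] for q in cn])
        X=o+D*(((C-o)@z)/(D@z))[:,None]
        r=np.linalg.norm(X-C,axis=1);out.append((r-.0376)*1e3)
    out.append([(C[2]-.1175)*1e3*20])
    return np.concatenate(out)
p0=[.604,.018,.1175,.2]
for n,Ks in(("both",K),("top",K[:1]),("scene",K[1:])):
    r=LS(f,p0,args=(Ks,),loss="soft_l1",f_scale=.5);print(n,r.x[:3].round(4),np.degrees(r.x[3]).round(2),np.median(abs(r.fun)).round(2))
    if n=="both":p=r.x
x,y,z=axes(p[3]);C=p[:3];Sh=C+.003*z
g=lambda c,P,n:onplane(c,P,n,z)-n
for c,P in((S,(333+440/15-.5,218+107/15-.5)),(T,(325+158/5-.5,152+92/5-.5))):
    v=onplane(c,P,C+.003*z,z)-C;print("plunger dir rel x deg",np.degrees(np.arctan2(v@y,v@x)).round(1),"r",np.hypot(v@x,v@y).round(4))
tip=Sh+.022*z
for nm,q in(("hole",(265,280)),("e1",(300,222)),("e2",(300,345)),("shoulderC",(308,312))):
    P=np.array(q)/15+[333,218]-.5;v=onplane(S,P,Sh if nm[0]=="s" else tip,z)-(Sh if nm[0]=="s" else tip);print(nm,(1e3*np.array([v@x,v@y])).round(1))
hsv=cv2.cvtColor(T["image"],cv2.COLOR_BGR2HSV);print("base hsv",hsv[205,350],hsv[205,335])
print("tip px",proj(T,tip),proj(S,tip),"shoulder",Sh.round(4))
# base edges in top view
m=((hsv[...,0]>115)&(hsv[...,0]<165)&(hsv[...,2]<120)).astype(np.uint8);k=np.zeros_like(m);k[140:225,310:390]=1;m*=k
cs,_=cv2.findContours(m,cv2.RETR_EXTERNAL,cv2.CHAIN_APPROX_NONE);b=np.vstack(cs).reshape(-1,2)
W=np.array([onz(T,q,.012)[:2]*1000 for q in b],np.float32);print(cv2.minAreaRect(W))
E
```

```text
both [0.6028 0.0181 0.1175] 0.82 1.03
top [0.6013 0.0194 0.1175] -0.07 1.1
scene [0.6037 0.0179 0.1175] 2.86 0.49
plunger dir rel x deg 3.7 r 0.0267
plunger dir rel x deg 9.6 r 0.0249
hole [ 0.1 -2.9]
e1 [ 7.3 -1.9]
e2 [ -3.  -10.6]
shoulderC [-0.2 -1.3]
base hsv [113  31  98] [98 27 75]
tip px [359.57341618 186.37149342] [348.79066741 235.11689977] shoulder [0.6011 0.0181 0.12  ]
((627.177734375, 0.21331787109375), (157.7249298095703, 164.7213592529297), 8.620772361755371)
```

```bash
python3 - <<'E'
from h import *
d=pickle.load(open("cam0.pkl","rb"));T,S=d["top"],d["scene"]
a=cv2.resize(T["image"][145:225,312:392],(400,560//1),interpolation=cv2.INTER_CUBIC) if 0 else cv2.resize(T["image"][150:225,312:387],(375,375),interpolation=cv2.INTER_CUBIC)
b=cv2.resize(S["image"][205:315,300:400],(400,440),interpolation=cv2.INTER_CUBIC)
im=np.zeros((440,785,3),np.uint8);im[:375,:375]=a;im[:,385:]=b
cv2.imwrite("pics/crop3.png",np.clip(im.astype(float)*1.6,0,255).astype(np.uint8))
E
```

```text
(no output)
```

View pics/crop3.png

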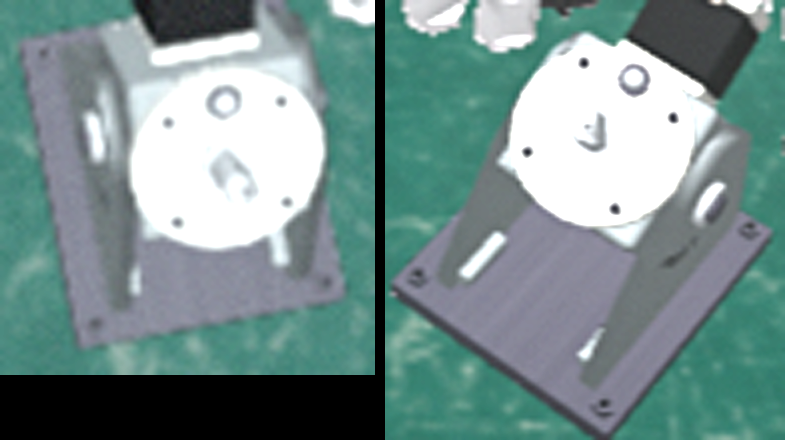

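The crop resolves the four flange screws, the plunger and the base screws in both views. I triangulate these.

```bash
python3 - <<'E'
from h import *
d=pickle.load(open("cam0.pkl","rb"));T,S=d["top"],d["scene"]
tp=lambda q:np.array(q)/5+[312,150]-.4
sp=lambda q:(np.array(q)-[385,0])/4+[300,205]-.37
t=[(168,122),(281,101),(287,202),(178,222)];s=[(583,62),(672,117),(614,208),(527,152)]
H=np.array([tri([T,S],[tp(a),sp(b)]) for a,b in zip(t,s)]);C=H.mean(0)
res=[np.r_[proj(T,h)-tp(a),proj(S,h)-sp(b)].round(1).tolist() for h,a,b in zip(H,t,s)]
n=np.linalg.svd(H-C)[2][2];n*=np.sign(n[2]);print("C",C.round(4),"n",n.round(3),"tilt",np.degrees(np.arccos(n[2])).round(1),"yaw",np.degrees(np.arctan2(-n[1],-n[0])).round(1))
print(H.round(4).tolist(),res)
for i in range(4):v=H[(i+1)%4]-H[i];print(np.degrees(np.arctan2(v[1],v[0])).round(1),np.linalg.norm(v).round(4))
B=np.array([tri([T,S],[tp(a),sp(b)]) for a,b in(((43,52),(418,276)),((97,323),(603,407)),((326,283),(748,229)))])
# which correspondences? print both
print("base tri",B.round(4).tolist())
bt=[onz(T,tp(a),.012) for a in((43,52),(97,323),(326,283))];bs=[onz(S,sp(a),.012) for a in((418,276),(603,407),(748,229))]
for nm,b in(("T",bt),("S",bs)):
    print(nm,np.round(b,4).tolist())
    for i,j in((0,1),(1,2)):v=b[j]-b[i];print(np.degrees(np.arctan2(v[1],v[0])).round(1),np.linalg.norm(v).round(4))
print("tip",tri([T,S],[tp((240,188)),np.array([265,280])/15+[333,218]-.5]).round(4),"plunger",tri([T,S],[tp((224,101)),sp((634,78))]).round(4))
E
```

```text
C [0.6004 0.0179 0.1191] n [-0.566 -0.089  0.82 ] tilt 34.9 yaw 8.9
[[0.615, 0.0428, 0.1319], [0.6219, -0.0011, 0.1317], [0.5858, -0.0068, 0.1064], [0.579, 0.0367, 0.1062]] [[0.4, -0.5, -0.7, 0.1], [0.4, -0.4, -0.6, 0.1], [0.4, -0.5, -0.7, 0.1], [0.4, -0.5, -0.7, 0.1]]
-81.0 0.0444
-171.1 0.0445
98.9 0.044
9.6 0.0446
base tri [[0.6486, 0.0929, -0.104], [0.5811, 0.0179, -0.0836], [0.5718, -0.0386, 0.1399]]
T [[0.6664, 0.0803, 0.012], [0.5454, 0.0608, 0.012], [0.5603, -0.0402, 0.012]]
-170.8 0.1226
-81.6 0.102
S [[0.5488, 0.0613, 0.012], [0.5641, -0.04, 0.012], [0.6846, -0.0206, 0.012]]
-81.4 0.1025
9.2 0.1221
tip [0.5883 0.0166 0.1363] plunger [0.6221 0.0213 0.1358]
```

Head yaw is 9.0° and tilt 34.9°. The flange screw spacing is consistent, so the fit holds. Shoulder ≈ (0.599, 0.018, 0.12) and plate ≈ (0.558, 0.266) with its x along world x. I move above the plate and compute the flat angle next.

Request:
send_rows:
  moves:
    - [8,-8,0,0,0,6,0]
    - [16,-16,0,0,0,12,0]
    - [24,-24,0,0,0,18,0]
    - [32.8,-31.5,0,0,0,21.6,0.3]
    - [32.8,-31.5,0,0,0,21.6,0.3]
    - [32.8,-31.5,0,0,0,21.6,0.3]
    - [32.8,-31.5,0,0,0,21.6,0.3]
    - [32.8,-31.5,-4,0,0,21.6,0.3]
    - [32.8,-31.5,-8,0,0,21.6,0.3]
    - [32.8,-31.5,-12,0,0,21.6,0.3]
    - [32.8,-31.5,-14,0,0,21.6,0.3]
    - [32.8,-31.5,-14,0,0,21.6,0.3]
    - [32.8,-31.5,-14,0,0,21.6,0.3]
    - [32.8,-31.5,-14,0,0,21.6,0.3]

```text
clock: 1.27
eef_pos: [0.5578, 0.263, 0.0878]
ee_rot: [0.002, 1.0, -0.002, -0.002]
force: [-0.4, -0.6, -0.2]
grip_width: 0.0596
finger_force: 0.0
```

```bash
python3 - <<'E'
from h import *
from plant import env
d=pickle.load(open("cam0.pkl","rb"));T,S=d["top"],d["scene"]
t=np.radians(35);p=np.radians(9);c,s=np.cos(p),np.sin(p)
z=np.array([-np.sin(t)*c,-np.sin(t)*s,np.cos(t)]);x=np.array([np.cos(t)*c,np.cos(t)*s,np.sin(t)]);y=np.cross(z,x)
Sh=np.array([.5993,.0181,.12]);tip=Sh+.022*z
h,a,b=[(lambda v:np.array([v@x,v@y])*1e3)(onplane(S,np.array(q)/15+[333,218]-.5,tip,z)-tip) for q in((265,280),(300,222),(300,345))]
e=a-b;n=np.array([e[1],-e[0]])/np.hypot(*e);n*=np.sign(n@(a-h));print(h,a,b,"flat deg",np.degrees(np.arctan2(n[1],n[0])),n@(a-h))
for cc in(T,S):
    q=[onz(cc,u,.1175) for u in ([np.array([228.5,161.7])/5+[312,150]-.4] if cc is T else [(np.array([599,134.75])-[385,0])/4+[300,205]-.37])];print(np.round(q,4))
o=env.observe();print(o["clock"],o["eef_pos"],o["ee_rot"],o["grip_width"],np.round(o["joint_positions"],2))
E
```

```text
[ 1.25237154 -1.62958657] [ 8.56122591 -1.45204292] [-2.66607468 -8.7107591 ] flat deg -57.11637317511419 3.8191324212208535
[[0.6    0.0184 0.1175]]
[[0.6025 0.0177 0.1175]]
1.2667 [0.55775852 0.26303349 0.08780855] [ 0.00153945  0.99999502 -0.00177294 -0.00210907] 0.059560479843845826 [-0.55  0.57  0.08  1.74 -0.05  0.84  1.12]
```

Request:
send_rows:
  moves:
    - [0,0,-3,0,0,0,0.3]
    - [0,0,-6,0,0,0,0.3]
    - [0,0,-8,0,0,0,0.3]
    - [0,0,-8.1,0,0,0,0.3]
    - [0,0,-8.1,0,0,0,0.3]
    - [0,0,-8.1,0,0,0,0.3]
    - [0,0,-8.1,0,0,0,1]
    - [0,0,-8.1,0,0,0,1]
    - [0,0,-8.1,0,0,0,1]
    - [0,0,-8.1,0,0,0,1]
    - [0,0,-8.1,0,0,0,1]
    - [0,0,-8.1,0,0,0,1]
    - [0,0,-8.1,0,0,0,1]
    - [0,0,-8.1,0,0,0,1]

```text
clock: 2.43
eef_pos: [0.5585, 0.2666, 0.0116]
ee_rot: [-0.0, 1.0, 0.0, 0.001]
force: [-2.7, -0.3, 11.2]
grip_width: 0.0231
finger_force: 59.6
```

Gripped (23.1 mm across the flats). Next is the pre-insertion pose: flats angle −57°, underside 15 mm beyond the shaft tip.

```bash
cat >>h.py <<'E'
from scipy.spatial.transform import Rotation as Ro
_t,_p=np.radians(35),np.radians(9)
Z=np.array([-np.sin(_t)*np.cos(_p),-np.sin(_t)*np.sin(_p),np.cos(_t)]);X=np.array([np.cos(_t)*np.cos(_p),np.cos(_t)*np.sin(_p),np.sin(_t)]);Y=np.cross(Z,X)
F=np.c_[X,Y,Z];Sh=np.array([.5996,.0178,.12])
def plateR(q): # plate axes from tool quat (plate x=-tool x, y=y, z=-z)
    return Ro.from_quat(q).as_matrix()@np.diag([-1,1,-1])
def turn(q,ang): # rotvec deg to reach face angle ang
    return Ro.from_matrix(F@Ro.from_euler('z',ang,degrees=True).as_matrix()@plateR(q).T).as_rotvec(degrees=True)
E
python3 - <<'E'
from h import *
from plant import env
o=env.observe();q=o["ee_rot"]
cmd=np.array([.558,.266,.010])
R1=plateR([0,1,0,0]);print(R1)
print("rotvec",turn([0,1,0,0],-57).round(1),"shift cm",((Sh+Z*(.037+.0116)-cmd)*100).round(2),"X",X.round(3),"Y",Y.round(3),"Z",Z.round(3))
E
```

```text
[[1. 0. 0.]
 [0. 1. 0.]
 [0. 0. 1.]]
rotvec [ 19.6 -30.2 -46.5] shift cm [  1.41 -25.26  14.98] X [0.809 0.128 0.574] Y [-0.156  0.988  0.   ] Z [-0.567 -0.09   0.819]
```

Request:
send_rows:
  moves:
    - [0,0,3,0,0,0,1]
    - [0,0,7,0,0,0,1]
    - [0,0,11,2,-3,-5,1]
    - [0,-1,15,4,-6,-9.3,1]
    - [0,-4,17.4,6,-9,-14,1]
    - [0,-8,17.4,7.8,-12.1,-18.6,1]
    - [0,-12,17.4,9.8,-15.1,-23.2,1]
    - [0,-16,17.4,11.8,-18.1,-27.9,1]
    - [0,-20,17.4,13.7,-21.1,-32.5,1]
    - [0,-23,17.4,15.7,-24.2,-37.2,1]
    - [-0.3,-25.5,17.4,17.6,-27.2,-41.9,1]
    - [-0.3,-25.5,17.4,19.6,-30.2,-46.5,1]
    - [-0.3,-25.5,17.4,19.6,-30.2,-46.5,1]
    - [-0.3,-25.5,17.4,19.6,-30.2,-46.5,1]
    - [-0.3,-25.5,17.4,19.6,-30.2,-46.5,1]
    - [-0.3,-25.5,17.4,19.6,-30.2,-46.5,1]
    - [-0.3,-25.5,17.4,19.6,-30.2,-46.5,1]

```text
clock: 3.85
eef_pos: [0.5548, 0.0121, 0.1844]
ee_rot: [0.387, 0.872, 0.164, 0.252]
force: [0.9, 0.6, -2.5]
grip_width: 0.0232
finger_force: 59.8
```

```bash
python3 - <<'E'
from h import *
from plant import env
d={n:env.read_camera(n) for n in("top","scene")};pickle.dump(d,open("cam1.pkl","wb"))
o=env.observe();P=o["eef_pos"];R=plateR(o["ee_rot"])
print(P.round(4),"face coords of TCP",((P-Sh)@F*1e3).round(1),"ang",turn(o["ee_rot"],-57).round(2),o["grip_width"],o["finger_force"],o["force"].round(1),np.round(o["joint_positions"],2))
und=P-R[:,2]*.0116
for n in d:print(n,"pred underside",proj(d[n],und).round(1),"tcp",proj(d[n],P).round(1),"notch",proj(d[n],und+R[:,0]*.027).round(1))
a=[]
for n,(u,v) in(("top",(355,185)),("scene",(345,215))):
    a.append(cv2.resize(d[n]["image"][v-50:v+50,u-50:u+50],(400,400),interpolation=cv2.INTER_CUBIC))
cv2.imwrite("pics/pre.png",np.hstack(a))
E
```

```text
[0.555  0.0116 0.1844] face coords of TCP [ 0.1  0.9 78.6] ang [-0.   -0.02 -0.05] 0.02319834792377762 59.7579397726804 [ 0.8 -0.1 -2.2] [-0.57  0.14  0.57  2.29 -0.92  0.19  1.58]
top pred underside [366.6 198.2] tcp [368.3 201.2] notch [378.4 188.8]
scene pred underside [342.3 231.6] tcp [340.5 230.4] notch [359.8 231.1]
```

View pics/pre.png

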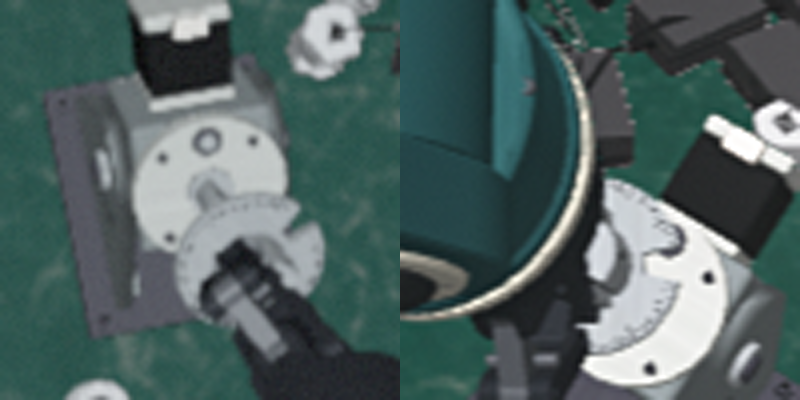

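The plate is held hub up in line with the shaft. In the top view the notch is at crop (300,230), to the right. Next I locate the plate's rim relative to the head.

```bash
python3 - <<'E'
from h import *
from scipy.optimize import least_squares as LS
d=pickle.load(open("cam1.pkl","rb"));P=np.array([.555,.0116,.1844]);und=P-Z*.0116
pts={"top":np.array([(245,197),(215,210),(190,235),(177,265),(183,295),(287,204),(325,245),(322,270),(308,290)])/4+[305,135]-.37,
"scene":(np.array([(617,182),(645,190),(668,212),(675,300),(655,325),(630,343),(605,352)])-[400,0])/4+[295,165]-.37}
fl={"top":np.array([.6,.0184,.1175]),"scene":np.array([.6025,.0177,.1175])}
for n,p in pts.items():
    c=d[n]; g=cv2.GaussianBlur(cv2.cvtColor(c["image"],cv2.COLOR_BGR2GRAY),(0,0),.6)
    o=-c["R"].T@c["t"]
    def f(v):
        C=und+X*v[0]/1e3+Y*v[1]/1e3;out=[]
        for q in p:
            w=onplane(c,q,C+.003*Z,Z)-C
            h=0 if w@(o-C)-(w@Z)*((o-C)@Z)>0 else .006
            w=onplane(c,q,C+h*Z,Z)-(C+h*Z);out.append(np.linalg.norm(w)*1e3-34)
        return out
    r=LS(f,[0,0],loss="soft_l1",diff_step=.05);
    sh=fl[n]+.003*Z
    print(n,"plate centre rel TCP axis (X,Y mm)",r.x.round(2),np.round(r.fun,1),"TCP rel this cam's spindle",((P-sh)@F*1e3).round(2)[:2],"=> plate rel spindle",(r.x+((P-sh)@F*1e3)[:2]).round(2))
E
```

```text
top plate centre rel TCP axis (X,Y mm) [-4.99 -0.24] [ 0.5 -0.3 -1.  -0.5 -1.  -1.   0.2 -1.4 -4.3] TCP rel this cam's spindle [1.09 0.32] => plate rel spindle [-3.89  0.09]
scene plate centre rel TCP axis (X,Y mm) [ 2.03 -0.2 ] [-1.9  0.3  0.4  0.3 -0.5 -0.4  0.2] TCP rel this cam's spindle [-0.84  1.41] => plate rel spindle [1.19 1.21]
```

```bash
python3 - <<'E'
from h import *
from scipy.optimize import least_squares as LS
d=pickle.load(open("cam1.pkl","rb"))
fl={"top":np.array([.6,.0184,.1175])+.003*Z,"scene":np.array([.6025,.0177,.1175])+.003*Z}
guess={"top":np.array([(245,197),(215,210),(190,235),(177,265),(183,295),(287,204),(325,245),(322,270)])/4+[305,135]-.37,
"scene":(np.array([(617,182),(645,190),(668,212),(675,300),(655,325),(630,343)])-[400,0])/4+[295,165]-.37}
pts={}
for n,p in guess.items():   # subpixel edge along the outward normal
    g=cv2.cvtColor(d[n]["image"],cv2.COLOR_BGR2GRAY).astype(np.float32);c0=proj(d[n],fl[n]+.07*Z);out=[]
    for q in p:
        u=(q-c0)/np.linalg.norm(q-c0);t=np.arange(-2.5,2.51,.1)
        l=cv2.remap(g,*[(q[k]+t*u[k]).astype(np.float32).reshape(1,-1) for k in(0,1)],cv2.INTER_CUBIC)[0]
        w=np.abs(np.gradient(cv2.GaussianBlur(l.reshape(1,-1),(0,0),4)[0]));i=w.argmax();out.append(q+t[i]*u)
    pts[n]=np.array(out);print(n,np.linalg.norm(pts[n]-p,axis=1).round(1))
def f(v):
    out=[]
    for n in pts:
        c=d[n];o=-c["R"].T@c["t"];C=fl[n]+F@v/1e3
        for q in pts[n]:
            w=onplane(c,q,C+.003*Z,Z)-C
            h=0 if w@(o-C)-(w@Z)*((o-C)@Z)>0 else .006
            out.append(np.linalg.norm(onplane(c,q,C+h*Z,Z)-C-h*Z)*1e3-34)
    return np.array(out)
r=LS(f,[0,0,67],loss="soft_l1",diff_step=.01);print(r.x.round(2),f(r.x).round(1))
E
```

```text
top [1.4 0.8 1.7 0.6 0.4 1.5 0.3 0.1]
scene [0.7 0.4 1.7 0.2 0.9 0.9]
[ 0.39  0.75 68.29] [ 0.1 -1.6  0.2 -0.1  0.6 -0.7 -0.6 -0.3 -0.1  0.5  3.6  0.4  0.4  0.3]
```

Rim fit: the plate is within 1 mm of the spindle axis. I correct that and approach until just past the tip.

Request:
send_rows:
  moves:
    - [0.6,0.05,-0.85,0,0,0,1]
    - [1.2,0.12,-1.7,0,0,0,1]
    - [1.8,0.2,-2.6,0,0,0,1]
    - [2.3,0.3,-3.38,0,0,0,1]
    - [2.3,0.3,-3.38,0,0,0,1]
    - [2.3,0.3,-3.38,0,0,0,1]
    - [2.4,0.31,-3.53,0,0,0,1]
    - [2.5,0.33,-3.7,0,0,0,1]
    - [2.64,0.35,-3.87,0,0,0,1]
    - [2.64,0.35,-3.87,0,0,0,1]
    - [2.64,0.35,-3.87,0,0,0,1]

```text
clock: 4.87
eef_pos: [0.5833, 0.0138, 0.1546]
ee_rot: [0.389, 0.873, 0.161, 0.245]
force: [-0.6, -0.5, -1.4]
grip_width: 0.0227
finger_force: 60.1
```

```bash
cat >st.py <<'E'
from h import *
from plant import env
o=env.observe();P=o["eef_pos"]
print("t",round(o["clock"],2),"face TCP",((P-Sh)@F*1e3).round(2),"under h",round(((P-Sh)@Z)*1e3-11.6,2),"rot to home",(turn(o["ee_rot"],0)@F).round(2),"F face",(o["force"]@F).round(1),"M face",(o["moment"]@F).round(2),o["grip_width"].round(4),np.round(o["joint_positions"],2))
E
python3 st.py
```

```text
Traceback (most recent call last):
  File "st.py", line 4, in <module>
    print("t",round(o["clock"],2),"face TCP",((P-Sh)@F*1e3).round(2),"under h",round(((P-Sh)@Z)*1e3-11.6,2),"rot to home",(turn(o["ee_rot"],0)@F).round(2),"F face",(o["force"]@F).round(1),"M face",(o["moment"]@F).round(2),o["grip_width"].round(4),np.round(o["joint_positions"],2))
                                                                                                                                                                                                                              ^^^^^^^^^^^^^^^^^^^^^
AttributeError: 'float' object has no attribute 'round'
```

```bash
sed -i 's/o\["grip_width"\].round(4)/o["grip_width"]/' st.py; python3 st.py
```

```text
t 4.87 face TCP [ 6.17 -1.42 37.92] under h 26.32 rot to home [ 0.31 -0.88 57.01] F face [-1.3 -0.4 -0.7] M face [-0.    0.86 -0.03] 0.022677516191376593 [-0.43  0.26  0.43  2.24 -1.19  0.19  1.83]
```

The arm is stopped by joint limits (j5 and j6 both at their minimum), not by contact. I identify the kinematics from logged poses to find a better wrist branch.

```bash
cat >kin.py <<'E'
from h import *
from scipy.optimize import least_squares as LS
from plant import env
def fk(j,L,s):
    R=Ro.identity();p=np.array([0,0,L[0]])
    for k in range(7):
        R=R*Ro.from_euler('z' if k%2==0 else 'y',s[k]*j[k])
        if k==1:p=p+R.apply([L[4],0,L[1]])
        if k==3:p=p+R.apply([L[5],0,L[2]])
        if k==5:p=p+R.apply([L[6],0,L[3]])
    return p,R
LO=np.array([-2.81,-.39,-1.27,.06,-1.19,.19,-2.82]);HI=np.array([2.81,2.02,1.25,2.57,4.33,2,2.82])
E
python3 - <<'E'
from kin import *
import itertools
o=env.observe()
data=[([-1.236,.417,-.01,1.614,.005,1.111,-.053],[.23,.581,.231],[.187,.982,-.001,0]),
([-.55,.57,.08,1.74,-.05,.84,1.12],[.55776,.26303,.08781],[.00154,.99999,-.00177,-.00211]),
([-.57,.14,.57,2.29,-.92,.19,1.58],[.555,.0116,.1844],[.387,.872,.164,.252]),
(o["joint_positions"],o["eef_pos"],o["ee_rot"])]
best=[]
for sg in itertools.product((-1,1),repeat=3):
    s=[-1,1,sg[0],1,sg[1],1,sg[2]]
    def f(v):
        out=[]
        for j,p,q in data:
            P,R=fk(j,v,s);E=(R*Ro.from_euler('z',v[7])).inv()*Ro.from_quat(q)
            out+=list((P-p)*10)+list(E.as_rotvec())
        return out
    for g in(0,np.pi/2,np.pi,-np.pi/2):
        r=LS(f,[.34,.4,.4,.25,0,0,0,g]);best.append((r.cost,s,r.x.round(4).tolist(),np.abs(r.fun).max()))
best.sort(key=lambda b:b[0])
for b in best[:3]:print(b)
pickle.dump(best[0][1:3],open("kin.pkl","wb"))
E
```

```text
(np.float64(0.07968652832502066), [-1, 1, -1, 1, -1, 1, -1], [0.3496, 0.5693, 0.529, 0.3908, -0.0692, 0.0449, -0.0056, 1.5736], np.float64(0.2892170289193671))
(np.float64(0.07968652832502067), [-1, 1, -1, 1, -1, 1, -1], [0.3496, 0.5693, 0.529, 0.3908, -0.0692, 0.0449, -0.0056, 1.5736], np.float64(0.28921702905058133))
(np.float64(0.0796865283250207), [-1, 1, -1, 1, -1, 1, -1], [0.3496, 0.5693, 0.529, 0.3908, -0.0692, 0.0449, -0.0056, 1.5736], np.float64(0.28921702928506765))
```

Request:
send_rows:
  moves:
    - [-1,-0.15,1.5,0,0,0,1]
    - [-2,-0.3,3,0,0,0,1]
    - [-3.4,-0.5,4.9,0,0,0,1]
    - [-3.4,-0.5,6,-1.1,6.9,0,1]
    - [-3.4,-0.5,6,-2,12,0,1]
    - [-3.4,-0.5,6,-2,12,0,1]
    - [-3.4,-0.5,6,-2,12,0,1]
    - [-3.4,-0.5,6,-2,12,0,1]
    - [-3.4,-0.5,6,-2,12,0,1]

```text
clock: 5.62
eef_pos: [0.5487, 0.0087, 0.2138]
ee_rot: [0.399, 0.897, 0.104, 0.159]
force: [0.1, -0.3, -2.6]
grip_width: 0.0231
finger_force: 60.1
```

```bash
cat >rec.py <<'E'
import json
from plant import env
o=env.observe();r=[list(map(float,o[k])) for k in("joint_positions","eef_pos","ee_rot")]
open("data.jsonl","a").write(json.dumps(r)+"\n");print([round(x,3) for x in r[0]],o["clock"])
E
python3 rec.py; python3 st.py
```

```text
[-0.881, 0.174, 0.921, 2.127, -0.386, 0.558, 1.031] 5.6167
t 5.62 face TCP [ 11.46  -1.01 106.53] under h 94.93 rot to home [  6.39 -11.97  56.74] F face [-1.5 -0.3 -2.2] M face [0.   0.57 0.05] 0.023063690222583023 [-0.88  0.17  0.92  2.13 -0.39  0.56  1.03]
```

Request:
send_rows:
  moves:
    - [0,0,1,-1.1,6.9,0,1]
    - [0,0,2,-2.1,13.8,0,1]
    - [0,0,2,-3.5,22.6,0,1]
    - [0,0,2,-3.5,22.6,0,1]
    - [0,0,2,-3.5,22.6,0,1]
    - [0,0,2,-3.5,22.6,0,1]

```text
clock: 6.12
eef_pos: [0.5491, 0.0079, 0.2335]
ee_rot: [0.407, 0.913, -0.003, -0.007]
force: [-1.0, 0.2, -3.2]
grip_width: 0.023
finger_force: 60.1
```

```bash
python3 rec.py; python3 st.py
```

```text
[-0.784, 0.406, 0.914, 1.813, -0.355, 1.113, 0.987] 6.1167
t 6.12 face TCP [ 22.97  -1.84 122.48] under h 110.88 rot to home [ 17.72 -32.88  55.16] F face [-2.6  0.3 -2.1] M face [-0.03 -0.01  0.01] 0.022980055732755838 [-0.78  0.41  0.91  1.81 -0.35  1.11  0.99]
```

```bash
cat >fit.py <<'E'
from kin import *
import json,itertools
data=[([-1.236,.417,-.01,1.614,.005,1.111,-.053],[.23,.581,.231],[.187,.982,-.001,0]),
([-.55,.57,.08,1.74,-.05,.84,1.12],[.55776,.26303,.08781],[.00154,.99999,-.00177,-.00211]),
([-.57,.14,.57,2.29,-.92,.19,1.58],[.555,.0116,.1844],[.387,.872,.164,.252]),([-.43,.26,.43,2.24,-1.19,.19,1.83],[.5833,.0138,.1546],[.389,.873,.161,.245])]+[json.loads(l) for l in open("data.jsonl")]
def fk2(j,v,s): # v: base z, 3 link vectors(x,y,z), j offsets 7
    R=Ro.identity();p=np.array([0,0,v[0]])
    for k in range(7):
        R=R*Ro.from_euler('z' if k%2==0 else 'y',s[k]*j[k]+v[10+k])
        if k in(1,3,5):i=1+3*(k//2);p=p+R.apply(v[i:i+3])
    return p,R
if __name__=="__main__":
    best=[]
    for sg in itertools.product((-1,1),repeat=3):
      s=[-1,1,sg[0],1,sg[1],1,sg[2]]
      def f(v):
        out=[]
        for j,p,q in data:
            P,R=fk2(j,v,s);out+=list((P-p)*10)+list((R.inv()*Ro.from_quat(q)).as_rotvec())
        return np.r_[out,np.array(v[10:16])*.01,np.array(v)[[1,2,4,5,7,8]]*.05]
      for g in(0,np.pi/2,np.pi,-np.pi/2):
        r=LS(f,[.34,0,0,.4,0,0,.4,0,0,.25,0,0,0,0,0,0,g]);best.append((r.cost,s,r.x,np.abs(r.fun[:6*len(data)]).reshape(-1,6).max(1).round(3)))
    best.sort(key=lambda b:b[0])
    for b in best[:6:2]:print(b[0].round(4),b[1],b[2].round(3).tolist(),b[3])
    pickle.dump(best[0][1:3],open("kin.pkl","wb"))
E
python3 fit.py
```

```text
0.0014 [-1, 1, -1, 1, -1, 1, -1] [0.284, -0.0, -0.016, 0.503, -0.001, -0.024, 0.473, 0.002, 0.006, 0.303, 0.0, -0.003, 0.007, 0.009, -0.001, -0.008, 1.58] [0.011 0.008 0.031 0.023 0.013 0.008]
0.0014 [-1, 1, -1, 1, -1, 1, -1] [0.284, -0.0, -0.016, 0.503, -0.001, -0.024, 0.473, 0.002, 0.006, 0.303, 0.0, -0.003, 0.007, 0.009, -0.001, -0.008, -4.704] [0.011 0.008 0.031 0.023 0.013 0.008]
0.0024 [-1, 1, 1, 1, 1, 1, -1] [0.284, 0.0, -0.016, -0.504, 0.001, -0.024, -0.473, 0.003, 0.006, 0.303, 0.0, -3.145, -0.007, 0.009, 0.001, 3.134, 1.58] [0.011 0.008 0.031 0.023 0.013 0.008]
```

```bash
cat >ik.py <<'E'
from fit import *
s,v=pickle.load(open("kin.pkl","rb"))
def ik(P,R,j0,lo=LO+.03,hi=HI-.03,w=.002):
    f=lambda j:np.r_[(fk2(j,v,s)[0]-P)*10,(fk2(j,v,s)[1].inv()*R).as_rotvec(),w*(j-j0)]
    r=LS(f,np.clip(j0,lo+.01,hi-.01),bounds=(lo,hi));return r.x,np.abs(r.fun[:6]).max()
def tgt(h,ang,half=0):
    M=F@Ro.from_euler('z',ang,degrees=True).as_matrix()@np.diag([-1,1,-1])@(np.diag([-1,-1,1]) if half else np.eye(3))
    return Sh+Z*(h+.0116),Ro.from_matrix(M)
E
python3 - <<'E'
from ik import *
rng=np.random.default_rng(0)
for half in(0,1):
  for h,a in((0,-57),(0,0),(.05,-57)):
    sols=[]
    for _ in range(40):
        j,e=ik(*tgt(h,a,half),rng.uniform(LO,HI),w=1e-3)
        if e<.01:sols.append(j)
    sols=np.array(sols);print("half",half,h,a,len(sols))
    if len(sols):
        for b in sols[np.argsort(sols[:,4])][::max(1,len(sols)//6)]:print(b.round(2),"margin",np.minimum(b-LO,HI-b).min().round(2))
E
```

```text
half 0 0 -57 17
[ 0.62  0.4  -0.78  2.19  1.44  0.22 -0.67] margin 0.03
[ 0.62  0.4  -0.78  2.19  1.44  0.22 -0.67] margin 0.03
[ 0.62  0.4  -0.78  2.19  1.44  0.22 -0.67] margin 0.03
[ 0.77  0.47 -0.97  2.19  1.49  0.32 -0.68] margin 0.13
[ 0.96  0.64 -1.24  2.18  1.57  0.52 -0.66] margin 0.03
[ 0.96  0.64 -1.24  2.18  1.57  0.52 -0.66] margin 0.03
[ 0.96  0.64 -1.24  2.18  1.57  0.52 -0.66] margin 0.03
[ 0.96  0.64 -1.24  2.18  1.57  0.52 -0.66] margin 0.03
[ 0.96  0.64 -1.24  2.18  1.57  0.52 -0.66] margin 0.03
half 0 0 0 20
[ 0.62  0.4  -0.78  2.19  1.44  0.22  0.32] margin 0.03
[ 0.62  0.4  -0.78  2.19  1.44  0.22  0.32] margin 0.03
[ 0.62  0.4  -0.78  2.19  1.44  0.22  0.32] margin 0.03
[ 0.62  0.4  -0.78  2.19  1.44  0.22  0.32] margin 0.03
[ 0.83  0.52 -1.06  2.18  1.52  0.37  0.32] margin 0.18
[ 0.96  0.64 -1.24  2.18  1.57  0.52  0.34] margin 0.03
[ 0.96  0.64 -1.24  2.18  1.57  0.52  0.34] margin 0.03
half 0 0.05 -57 27
[-0.65  0.21  0.67  2.28 -1.16  0.22  1.79] margin 0.03
[-0.65  0.21  0.67  2.28 -1.16  0.22  1.79] margin 0.03
[-0.65  0.21  0.67  2.28 -1.16  0.22  1.79]
[... 816 characters left out ...]
rgin 0.03
[ 0.62  0.4  -0.78  2.19  1.42  0.22 -2.79] margin 0.03
[ 0.62  0.4  -0.78  2.19  1.42  0.22 -2.79] margin 0.03
[ 0.62  0.4  -0.78  2.19  1.42  0.22 -2.79] margin 0.03
[ 0.96  0.65 -1.24  2.18  1.56  0.52 -2.79] margin 0.03
half 1 0.05 -57 16
[-0.65  0.21  0.67  2.28 -1.16  0.22 -1.35] margin 0.03
[-0.65  0.21  0.67  2.28 -1.16  0.22 -1.35] margin 0.03
[-0.65  0.21  0.67  2.28 -1.16  0.22 -1.35] margin 0.03
[-0.65  0.21  0.67  2.28 -1.16  0.22 -1.35] margin 0.03
[ 0.93  0.35 -1.1   2.22  1.13  0.28  2.79] margin 0.03
[ 0.93  0.35 -1.1   2.22  1.13  0.28  2.79] margin 0.03
[ 0.93  0.35 -1.1   2.22  1.13  0.28  2.79] margin 0.03
[ 1.03  0.43 -1.24  2.22  1.26  0.37  2.7 ] margin 0.03
```

The pure minimum-norm model reproduces the controller's joints. I search a short free-air detour (high, clear of the head) that brings the wrist into the good branch.

```bash
cat >plan.py <<'E'
from sim import *
def leg(P0,R0,P1,R1,n):
    rv=(R1*R0.inv()).as_rotvec()
    return [(P0+(P1-P0)*k/n,Ro.from_rotvec(rv*k/n)*R0) for k in range(1,n+1)]
def err(j,P,R):
    p,r=fk2(j,v,s);return np.abs(p-P).max()*10+np.abs((R*r.inv()).as_rotvec()).max()
E
cat >search.py <<'E'
from plan import *
import sys
from multiprocessing import Pool
jc=np.array([-.784,.406,.914,1.813,-.355,1.113,.987]);Pc,Rc=fk2(jc,v,s)
def run(seed):
    g=np.random.default_rng(seed);j=jc;P,R=Pc,Rc;ws=[]
    for _ in range(g.integers(1,3)):
        P1=np.array([g.uniform(.42,.6),g.uniform(-.2,.25),g.uniform(.28,.45)]);t=g.uniform(0,2*np.pi);a=g.uniform(0,45)
        R1=Ro.from_rotvec([a*np.cos(t),a*np.sin(t),0],degrees=True)*Ro.from_euler('z',g.uniform(-90,90),degrees=True)*Rc
        j,_=follow(j,leg(P,R,P1,R1,24),1);P,R=P1,R1;ws.append((P1,R1))
        if err(j,P,R)>.05:return None
    lm=[]
    for h,a in((.067,-57),(0,-57),(0,0)):
        P1,R1=tgt(h,a);j,l=follow(j,leg(P,R,P1,R1,24),1);P,R=P1,R1;lm+=l
        if err(j,P,R)>.03:return None
    m=np.minimum(j-LO,HI-j).min();lm=np.array(lm[16:]);m=np.minimum(lm-LO,HI-lm).min()
    return m,len(ws),j.round(2),[(w[0].round(3),(w[1]*Rc.inv()).as_rotvec(degrees=True).round(1)) for w in ws]
if __name__=="__main__":
    with Pool() as p:r=[x for x in p.map(run,range(1200),chunksize=10) if x]
    r.sort(key=lambda x:-x[0]);print(len(r))
    for x in r[:6]:print(x)
    print([x for x in r if x[1]==1][:2])
E
export OMP_NUM_THREADS=1; nproc; time timeout 500 python3 search.py
```

```text
1
3
(np.float64(0.0002709738160525388), 1, array([ 0.6 ,  0.4 , -0.76,  2.19,  1.44,  0.21,  0.33]), [(array([0.585, 0.026, 0.32 ]), array([  1.7, -42.6, -51.3]))])
(np.float64(0.00012823827766919593), 1, array([ 0.6 ,  0.4 , -0.76,  2.19,  1.44,  0.21,  0.33]), [(array([ 0.535, -0.142,  0.299]), array([ -5.5, -39.4, -51.6]))])
(np.float64(1.6154469109935787e-05), 1, array([ 0.6 ,  0.4 , -0.76,  2.19,  1.44,  0.21,  0.33]), [(array([0.435, 0.094, 0.306]), array([ -7.7, -42.5, -61.9]))])
[(np.float64(0.0002709738160525388), 1, array([ 0.6 ,  0.4 , -0.76,  2.19,  1.44,  0.21,  0.33]), [(array([0.585, 0.026, 0.32 ]), array([  1.7, -42.6, -51.3]))]), (np.float64(0.00012823827766919593), 1, array([ 0.6 ,  0.4 , -0.76,  2.19,  1.44,  0.21,  0.33]), [(array([ 0.535, -0.142,  0.299]), array([ -5.5, -39.4, -51.6]))])]
real	1m4.130s
user	3m24.817s
sys	0m0.341s
```

A one-waypoint detour works: about (0.585, 0.026, 0.32), turned (1.7, −42.6, −51.3)°. I run that leg in 16 even rows.

Request:
send_rows:
  moves:
    - [0.23,0.11,0.54,0.1,-2.7,-3.2,1]
    - [0.45,0.23,1.09,0.2,-5.3,-6.4,1]
    - [0.68,0.34,1.63,0.3,-8,-9.6,1]
    - [0.9,0.45,2.18,0.4,-10.7,-12.8,1]
    - [1.13,0.56,2.72,0.5,-13.3,-16,1]
    - [1.35,0.68,3.26,0.6,-16,-19.2,1]
    - [1.58,0.79,3.81,0.7,-18.6,-22.4,1]
    - [1.8,0.9,4.35,0.9,-21.3,-25.7,1]
    - [2.03,1.01,4.89,1,-24,-28.9,1]
    - [2.25,1.13,5.44,1.1,-26.6,-32.1,1]
    - [2.48,1.24,5.98,1.2,-29.3,-35.3,1]
    - [2.7,1.35,6.53,1.3,-32,-38.5,1]
    - [2.93,1.46,7.07,1.4,-34.6,-41.7,1]
    - [3.15,1.58,7.61,1.5,-37.3,-44.9,1]
    - [3.38,1.69,8.16,1.6,-40,-48.1,1]
    - [3.6,1.8,8.7,1.7,-42.6,-51.3,1]
    - [3.6,1.8,8.7,1.7,-42.6,-51.3,1]
    - [3.6,1.8,8.7,1.7,-42.6,-51.3,1]
    - [3.6,1.8,8.7,1.7,-42.6,-51.3,1]
    - [3.6,1.8,8.7,1.7,-42.6,-51.3,1]

```text
clock: 7.78
eef_pos: [0.5848, 0.0263, 0.3207]
ee_rot: [0.727, 0.594, 0.156, 0.306]
force: [0.9, -0.3, -1.5]
grip_width: 0.0229
finger_force: 60.2
```

```bash
python3 rec.py; python3 st.py; python3 - <<'E'
from search import *
j,l=follow(jc,leg(Pc,Rc,np.array([.585,.026,.32]),Ro.from_rotvec([1.7,-42.6,-51.3],degrees=True)*Rc,24),1)
for q in l[11::4]:print(q.round(2))
o=env.observe();j=np.array(o["joint_positions"]);P,R=o["eef_pos"],Ro.from_quat(o["ee_rot"])
print("from real:")
for h,a in((.067,-57),(0,-57),(0,0)):
    P1,R1=tgt(h,a);j,_=follow(j,leg(P,R,P1,R1,24),1);P,R=P1,R1;print(h,a,j.round(2),err(j,P,R).round(3))
E
```

```text
[-1.492, -0.023, 1.168, 2.103, 0.826, 0.659, -1.09] 7.7833
t 7.78 face TCP [104.22  10.71 172.05] under h 160.45 rot to home [ 14.13  18.78 102.73] F face [-0.2 -0.4 -1.7] M face [ 0.44  0.86 -0.23] 0.02285201734881072 [-1.49 -0.02  1.17  2.1   0.83  0.66 -1.09]
[-1.22  0.2   1.21  1.99 -0.16  0.74  0.33]
[-1.33  0.08  1.21  2.03  0.17  0.64 -0.13]
[-1.48 -0.    1.24  2.07  0.56  0.63 -0.66]
[-1.48 -0.02  1.15  2.09  0.83  0.68 -1.1 ]
from real:
0.067 -57 [ 0.79  0.22 -0.9   2.23  0.64  0.19  0.09] 0.003
0 -57 [ 0.56  0.38 -0.71  2.19  1.42  0.19 -0.66] 0.0
0 0 [ 0.6   0.4  -0.76  2.19  1.44  0.21  0.33] 0.0
```

```bash
python3 - <<'E'
from search import *
o=env.observe();j0_=np.array(o["joint_positions"]);P0,R0=o["eef_pos"],Ro.from_quat(o["ee_rot"])
for h in(.067,.08,.1):
    P1,R1=tgt(h,-57);j,l=follow(j0_,leg(P0,R0,P1,R1,40),1)
    print(h,((P1-P0)*100).round(2),(R1*R0.inv()).as_rotvec(degrees=True).round(1),j.round(2),err(j,P1,R1).round(3),"max step",np.abs(np.diff(l,axis=0)).max(0).round(2))
    P,R=P1,R1
    for hh,a in((0,-57),(0,0)):
        P1,R1=tgt(hh,a);j,_=follow(j,leg(P,R,P1,R1,24),1);P,R=P1,R1;print(hh,a,j.round(2),err(j,P,R).round(3))
E
```

```text
0.067 [ -2.97  -1.55 -13.63] [-12.2   6.9  49. ] [ 0.78  0.22 -0.89  2.23  0.63  0.19  0.1 ] 0.002 max step [0.45 0.02 0.46 0.01 0.09 0.02 0.09]
0 -57 [ 0.56  0.38 -0.71  2.19  1.42  0.19 -0.66] 0.0
0 0 [ 0.6   0.4  -0.76  2.19  1.44  0.21  0.33] 0.0
0.08 [ -3.71  -1.67 -12.57] [-12.2   6.9  49. ] [ 0.78  0.17 -0.87  2.24  0.36  0.19  0.36] 0.003 max step [0.71 0.02 0.73 0.02 0.11 0.02 0.11]
0 -57 [ 0.56  0.38 -0.71  2.19  1.42  0.19 -0.66] 0.0
0 0 [ 0.6   0.4  -0.76  2.19  1.44  0.21  0.33] 0.0
0.1 [ -4.84  -1.85 -10.93] [-12.2   6.9  49. ] [-1.1   0.05  1.11  2.31 -0.61  0.24  1.29] 0.002 max step [0.05 0.01 0.04 0.01 0.14 0.02 0.16]
0 -57 [-0.45  0.28  0.46  2.21 -1.18  0.2   1.81] 0.287
0 0 [-0.72  0.31  0.67  2.21 -1.18  0.2   2.66] 0.378
```

```bash
cat >search2.py <<'E'
from plan import *
o=env.observe();jc=np.array(o["joint_positions"]);Pc,Rc=o["eef_pos"],Ro.from_quat(o["ee_rot"])
Rf=tgt(0,-57)[1]
def run(seed):
    g=np.random.default_rng(seed);j=jc;P,R=Pc,Rc;L=[]
    P1=np.array([g.uniform(.42,.68),g.uniform(-.25,.25),g.uniform(.24,.4)]);t=g.uniform(0,2*np.pi);a=g.uniform(0,40)
    R1=Ro.from_rotvec([a*np.cos(t),a*np.sin(t),0],degrees=True)*Ro.from_euler('z',g.uniform(-60,60),degrees=True)*Rf
    j,l=follow(j,leg(P,R,P1,R1,24),1);P,R=P1,R1;w=(P1,R1);L+=l;jw=j
    if err(j,P,R)>.05:return None
    for h,a in((.085,-57),(.03,-57),(0,0)):
        P1,R1=tgt(h,a);j,l=follow(j,leg(P,R,P1,R1,20),1);P,R=P1,R1;L+=l
        if err(j,P,R)>.03:return None
        if h==.085:j85=j
    st=np.abs(np.diff(L,axis=0)).max()
    return st,jw.round(2),j85.round(2),j.round(2),((w[0]-Pc)*100).round(1),(w[1]*Rc.inv()).as_rotvec(degrees=True).round(1),w[0].round(3),seed
if __name__=="__main__":
    from multiprocessing import Pool
    with Pool(4) as p:r=[x for x in p.map(run,range(1500),chunksize=10) if x]
    r.sort(key=lambda x:x[0]);print(len(r))
    for x in r[:6]:print(x)
E
OMP_NUM_THREADS=1 timeout 500 python3 search2.py
```

```text
50
(np.float64(0.1571314224618452), array([-0.89,  0.2 ,  0.81,  2.16,  0.95,  0.2 , -1.02]), array([ 0.97,  0.2 , -1.08,  2.24,  0.54,  0.22,  0.2 ]), array([ 0.65,  0.42, -0.83,  2.19,  1.46,  0.24,  0.32]), array([ 4.8, -5. , -7.2]), array([-3.8, -3.5, 10.8]), array([ 0.632, -0.023,  0.249]), 691)
(np.float64(0.18034149129758248), array([-0.98,  0.11,  0.7 ,  2.24,  1.46,  0.19, -1.04]), array([ 1.  ,  0.21, -1.11,  2.24,  0.59,  0.23,  0.15]), array([ 0.65,  0.42, -0.82,  2.19,  1.46,  0.24,  0.32]), array([ 1.8,  5.5, -7. ]), array([-19.8,  -2.7,  41.3]), array([0.603, 0.081, 0.251]), 37)
(np.float64(0.19025695473390947), array([-0.98,  0.14,  0.68,  2.15,  1.14,  0.21, -1.2 ]), array([ 1.  ,  0.21, -1.1 ,  2.24,  0.58,  0.23,  0.16]), array([ 0.65,  0.41, -0.82,  2.19,  1.45,  0.24,  0.32]), array([ 4.8,  7.7, -4.4]), array([-1.6, -7.4, 22.3]), array([0.633, 0.103, 0.276]), 851)
(np.float64(0.20737608388915207), array([ 0.24,  0.23, -0.32,  2.09,  1.76,  0.2 , -1.87]), array([ 1.12,  0.27, -1.26,  2.24,  0.82,  0.28, -0.05]), array([ 0.69,  0.43, -0.87,  2.19,  1.47,  0.26,  0.32]), array([ 9.3, -6.2, -6.9]), array([  8.1, -11.4,   7.5]), array([ 0.678, -0.036,  0.252]), 554)
(np.float64(0.21486804630910683), array([ 0.36,  0.21, -0.4 ,  2.09,  1.52,  0.19, -0.91]), array([ 1.05,  0.23, -1.18,  2.24,  0.69,  0.25,  0.06]), array([ 0.65,  0.41, -0.82,  2.19,  1.45,  0.24,  0.32]), array([ 8.2, -9.2, -6.2]), array([-19.5,  -2.7,  34.3]), array([ 0.666, -0.066,  0.259]), 1462)
(np.float64(0.216794706636545), array([ 0.31,  0.19, -0.25,  2.04,  1.2 ,  0.19, -0.54]), array([ 0.93,  0.19, -1.02,  2.24,  0.47,  0.21,  0.26]), array([ 0.65,  0.42, -0.82,  2.19,  1.46,  0.24,  0.32]), array([  9.1, -15.6,  -3.7]), array([-22.5,  -1. ,  30.8]), array([ 0.676, -0.13 ,  0.284]), 535)
```

Request:
send_rows:
  moves:
    - [0.6,-0.4,-0.45,0.5,-0.75,0.5,1]
    - [1.2,-0.8,-0.9,1,-1.5,1,1]
    - [1.9,-1.2,-1.4,1.6,-2.3,1.5,1]
    - [2.5,-1.6,-1.8,2.1,-3,2,1]
    - [3.1,-2.1,-2.3,2.7,-3.8,2.5,1]
    - [3.7,-2.5,-2.8,3.2,-4.6,3,1]
    - [4.3,-2.9,-3.2,3.8,-5.3,3.5,1]
    - [5,-3.3,-3.7,4.3,-6.1,4,1]
    - [5.6,-3.7,-4.1,4.9,-6.8,4.5,1]
    - [6.2,-4.1,-4.6,5.4,-7.6,5,1]
    - [6.8,-4.5,-5.1,5.9,-8.4,5.5,1]
    - [7.4,-5,-5.5,6.5,-9.1,6,1]
    - [8.1,-5.4,-6,7,-9.9,6.5,1]
    - [8.7,-5.8,-6.4,7.6,-10.6,7,1]
    - [9.3,-6.2,-6.9,8.1,-11.4,7.5,1]
    - [9.3,-6.2,-6.9,8.1,-11.4,7.5,1]
    - [9.3,-6.2,-6.9,8.1,-11.4,7.5,1]
    - [9.3,-6.2,-6.9,8.1,-11.4,7.5,1]
    - [9.3,-6.2,-6.9,8.1,-11.4,7.5,1]
    - [9.3,-6.2,-6.9,8.1,-11.4,7.5,1]

```text
clock: 9.45
eef_pos: [0.6728, -0.0359, 0.2473]
ee_rot: [0.691, 0.598, 0.271, 0.304]
force: [0.5, -0.6, -3.1]
grip_width: 0.0231
finger_force: 60.2
```

```bash
cat >next.py <<'E'
from plan import *
o=env.observe();j=np.array(o["joint_positions"]);P,R=o["eef_pos"],Ro.from_quat(o["ee_rot"]);print(j.round(2),o["clock"])
for h,a in((.085,-57),(.04,-57),(0,-57),(0,0)):
    P1,R1=tgt(h,a);print(h,a,"shift",((P1-P)*100).round(2),"turn",(R1*R.inv()).as_rotvec(degrees=True).round(1))
    j,l=follow(j,leg(P,R,P1,R1,24),1);P,R=P1,R1;print(j.round(2),err(j,P,R).round(3),np.abs(np.diff(l,axis=0)).max().round(2))
E
python3 rec.py;python3 next.py
```

```text
[0.19, 0.226, -0.272, 2.117, 1.719, 0.195, -1.829] 9.45
[ 0.19  0.23 -0.27  2.12  1.72  0.19 -1.83] 9.45
0.085 -57 shift [-12.8    4.5   -4.82] turn [-22.9  12.5  41.5]
[ 1.12  0.27 -1.26  2.24  0.81  0.28 -0.05] 0.001 0.09
0.04 -57 shift [ 2.55  0.4  -3.69] turn [0. 0. 0.]
[ 0.77  0.32 -0.92  2.22  1.09  0.22 -0.33] 0.0 0.02
0 -57 shift [ 2.27  0.36 -3.28] turn [0. 0. 0.]
[ 0.56  0.38 -0.71  2.19  1.42  0.19 -0.66] 0.0 0.02
0 0 shift [0. 0. 0.] turn [-32.3  -5.1  46.7]
[ 0.6   0.4  -0.76  2.19  1.44  0.21  0.33] 0.0 0.04
```

The arm is now in the good branch. Next leg: above the shaft at h = 85 mm.

Request:
send_rows:
  moves:
    - [-0.8,0.28,-0.3,-1.4,0.8,2.6,1]
    - [-1.6,0.56,-0.6,-2.9,1.6,5.2,1]
    - [-2.4,0.84,-0.9,-4.3,2.3,7.8,1]
    - [-3.2,1.12,-1.2,-5.7,3.1,10.4,1]
    - [-4,1.41,-1.5,-7.2,3.9,13,1]
    - [-4.8,1.69,-1.8,-8.6,4.7,15.6,1]
    - [-5.6,1.97,-2.1,-10,5.5,18.2,1]
    - [-6.4,2.25,-2.4,-11.5,6.3,20.8,1]
    - [-7.2,2.53,-2.7,-12.9,7,23.3,1]
    - [-8,2.81,-3,-14.3,7.8,25.9,1]
    - [-8.8,3.09,-3.3,-15.7,8.6,28.5,1]
    - [-9.6,3.38,-3.6,-17.2,9.4,31.1,1]
    - [-10.4,3.66,-3.9,-18.6,10.2,33.7,1]
    - [-11.2,3.94,-4.2,-20,10.9,36.3,1]
    - [-12,4.22,-4.5,-21.5,11.7,38.9,1]
    - [-12.8,4.5,-4.82,-22.9,12.5,41.5,1]
    - [-12.8,4.5,-4.82,-22.9,12.5,41.5,1]
    - [-12.8,4.5,-4.82,-22.9,12.5,41.5,1]
    - [-12.8,4.5,-4.82,-22.9,12.5,41.5,1]

```text
clock: 11.03
eef_pos: [0.5455, 0.0092, 0.1999]
ee_rot: [0.389, 0.87, 0.165, 0.253]
force: [0.7, -0.5, -2.6]
grip_width: 0.023
finger_force: 60.1
```

```bash
python3 rec.py;python3 next.py; python3 st.py
```

```text
[1.124, 0.27, -1.258, 2.259, 0.844, 0.256, -0.077] 11.0333
[ 1.12  0.27 -1.26  2.26  0.84  0.26 -0.08] 11.0333
0.085 -57 shift [-0.06 -0.   -0.07] turn [-0.1  0.1  0.1]
[ 1.11  0.27 -1.26  2.24  0.81  0.28 -0.05] 0.0 0.0
0.04 -57 shift [ 2.55  0.4  -3.69] turn [0. 0. 0.]
[ 0.77  0.32 -0.92  2.22  1.09  0.22 -0.33] 0.0 0.02
0 -57 shift [ 2.27  0.36 -3.28] turn [0. 0. 0.]
[ 0.56  0.38 -0.71  2.19  1.42  0.19 -0.66] 0.0 0.02
0 0 shift [0. 0. 0.] turn [-32.3  -5.1  46.7]
[ 0.6   0.4  -0.76  2.19  1.44  0.21  0.33] 0.0 0.04
t 11.03 face TCP [ 9.500e-01 -6.000e-02  9.685e+01] under h 85.25 rot to home [-0.06  0.14 57.16] F face [-1.  -0.6 -2.4] M face [ 0.03  0.88 -0.  ] 0.023003031304231744 [ 1.12  0.27 -1.26  2.26  0.84  0.26 -0.08]
```

Request:
send_rows:
  moves:
    - [0.4,0.06,-0.6,0,0,0,1]
    - [0.8,0.13,-1.2,0,0,0,1]
    - [1.2,0.2,-1.8,0,0,0,1]
    - [1.6,0.26,-2.4,0,0,0,1]
    - [2,0.33,-3,0,0,0,1]
    - [2.4,0.4,-3.6,0,0,0,1]
    - [2.8,0.46,-4.2,0,0,0,1]
    - [3.13,0.52,-4.74,0,0,0,1]
    - [3.13,0.52,-4.74,0,0,0,1]
    - [3.13,0.52,-4.74,0,0,0,1]
    - [3.13,0.52,-4.74,0,0,0,1]
    - [3.13,0.52,-4.74,0,0,0,1]

```text
clock: 12.03
eef_pos: [0.5765, 0.0146, 0.1527]
ee_rot: [0.388, 0.871, 0.165, 0.253]
force: [-0.3, 0.4, -2.2]
grip_width: 0.0229
finger_force: 60.1
```

```bash
python3 st.py; python3 - <<'E'
from h import *
from plant import env
d={n:env.read_camera(n) for n in("top","scene")};pickle.dump(d,open("cam2.pkl","wb"))
a=[cv2.resize(d[n]["image"][v-28:v+28,u-28:u+28],(400,400),interpolation=cv2.INTER_CUBIC) for n,(u,v) in(("top",(358,185)),("scene",(350,235)))]
cv2.imwrite("pics/pre2.png",np.hstack(a))
E
```

```text
t 12.03 face TCP [-0.3   0.49 40.13] under h 28.53 rot to home [-0.08  0.12 57.06] F face [-1.4  0.4 -1.7] M face [-0.    0.92 -0.02] 0.022901005342368733 [ 0.75  0.35 -0.9   2.23  1.3   0.2  -0.53]
```

View pics/pre2.png

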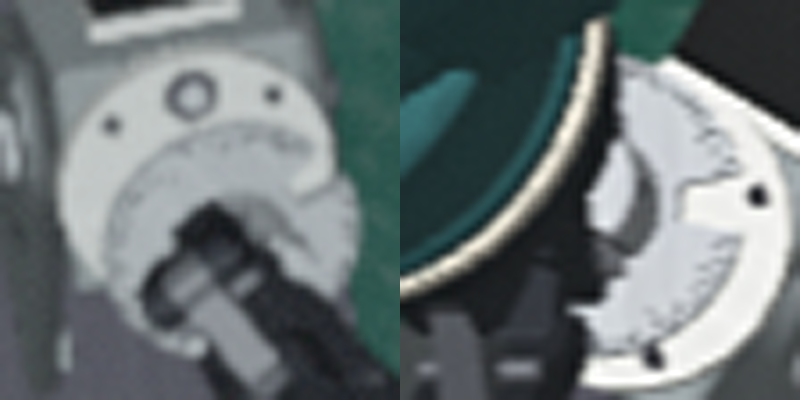

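The plate lies concentric with the head's flange in both views (rim arcs even, top crop centre ≈ (235,235)). I advance past the tip.

Request:
send_rows:
  moves:
    - [0.15,0.02,-0.22,0,0,0,1]
    - [0.3,0.05,-0.43,0,0,0,1]
    - [0.38,0.06,-0.55,0,0,0,1]
    - [0.46,0.07,-0.66,0,0,0,1]
    - [0.54,0.09,-0.78,0,0,0,1]
    - [0.54,0.09,-0.78,0,0,0,1]
    - [0.54,0.09,-0.78,0,0,0,1]

```text
clock: 12.72
eef_pos: [0.5819, 0.0158, 0.1445]
ee_rot: [0.388, 0.871, 0.165, 0.253]
force: [-0.7, 0.1, -2.3]
grip_width: 0.0228
finger_force: 60.1
```

```bash
python3 st.py
```

```text
t 12.72 face TCP [-0.57  0.83 30.25] under h 18.65 rot to home [-0.08  0.07 57.03] F face [-1.9  0.2 -1.5] M face [-0.    0.86  0.06] 0.022753859046091594 [ 0.71  0.37 -0.86  2.23  1.39  0.2  -0.61]
```

Request:
send_rows:
  moves:
    - [0.11,0,-0.16,0,0,0,1]
    - [0.22,0.01,-0.32,0,0,0,1]
    - [0.33,0.03,-0.48,0,0,0,1]
    - [0.42,0.04,-0.6,0,0,0,1]
    - [0.42,0.04,-0.6,0,0,0,1]
    - [0.42,0.04,-0.6,0,0,0,1]

```text
clock: 13.22
eef_pos: [0.5861, 0.0162, 0.1384]
ee_rot: [0.388, 0.871, 0.165, 0.253]
force: [-0.2, 0.2, -2.8]
grip_width: 0.0227
finger_force: 60.1
```

```bash
python3 st.py
```

```text
t 13.22 face TCP [-0.57  0.53 22.9 ] under h 11.3 rot to home [-0.08  0.07 57.04] F face [-1.7  0.2 -2.2] M face [0.01 0.84 0.03] 0.02267728257497019 [ 0.69  0.39 -0.84  2.22  1.46  0.21 -0.67]
```

Request:
send_rows:
  moves:
    - [0.06,0.01,-0.08,0,0,0,1]
    - [0.11,0.02,-0.16,0,0,0,1]
    - [0.17,0.03,-0.25,0,0,0,1]
    - [0.17,0.03,-0.25,0,0,0,1]
    - [0.17,0.03,-0.25,0,0,0,1]

```text
clock: 13.63
eef_pos: [0.5878, 0.0164, 0.136]
ee_rot: [0.388, 0.871, 0.165, 0.253]
force: [0.5, 0.5, -2.1]
grip_width: 0.0227
finger_force: 60.1
```

```bash
python3 st.py
```

```text
t 13.63 face TCP [-0.54  0.45 19.92] under h 8.32 rot to home [-0.08  0.08 57.04] F face [-0.7  0.4 -2.1] M face [-0.    0.92 -0.01] 0.02274700009689241 [ 0.68  0.4  -0.83  2.22  1.48  0.21 -0.7 ]
```

No contact at the 12 mm stop, so the flats agree. I continue gently towards the shoulder.

Request:
send_rows:
  moves:
    - [0.06,0.01,-0.08,0,0,0,1]
    - [0.11,0.02,-0.16,0,0,0,1]
    - [0.17,0.03,-0.25,0,0,0,1]
    - [0.23,0.04,-0.33,0,0,0,1]
    - [0.28,0.05,-0.41,0,0,0,1]
    - [0.28,0.05,-0.41,0,0,0,1]
    - [0.28,0.05,-0.41,0,0,0,1]

```text
clock: 14.22
eef_pos: [0.5906, 0.0169, 0.1319]
ee_rot: [0.388, 0.871, 0.165, 0.253]
force: [0.1, 0.0, -1.7]
grip_width: 0.0226
finger_force: 60.3
```

```bash
python3 st.py
```

```text
t 14.22 face TCP [-0.55  0.49 14.93] under h 3.33 rot to home [-0.07  0.08 57.04] F face [-0.9  0.  -1.4] M face [-0.05  0.81  0.01] 0.022635081873689265 [ 0.67  0.41 -0.82  2.22  1.53  0.21 -0.74]
```

Request:
send_rows:
  moves:
    - [0.06,0.01,-0.08,0,0,0,1]
    - [0.11,0.02,-0.16,0,0,0,1]
    - [0.14,0.02,-0.2,0,0,0,1]
    - [0.14,0.02,-0.2,0,0,0,1]

```text
clock: 14.55
eef_pos: [0.592, 0.0171, 0.1299]
ee_rot: [0.388, 0.871, 0.165, 0.253]
force: [-1.1, -0.0, -1.4]
grip_width: 0.0228
finger_force: 60.4
```

```bash
python3 st.py
```

```text
t 14.55 face TCP [-0.56  0.52 12.42] under h 0.82 rot to home [-0.08  0.08 57.04] F face [-1.7  0.1 -0.5] M face [-0.02  0.82  0.02] 0.0227898518690525 [ 0.66  0.42 -0.82  2.21  1.55  0.22 -0.76]
```

Request:
send_rows:
  moves:
    - [0.04,0.01,-0.06,0,0,0,1]
    - [0.08,0.01,-0.12,0,0,0,1]
    - [0.08,0.01,-0.12,0,0,0,1]
    - [0.08,0.01,-0.12,0,0,0,1]

```text
clock: 14.88
eef_pos: [0.5927, 0.0172, 0.129]
ee_rot: [0.388, 0.871, 0.164, 0.253]
force: [-11.2, -2.4, 11.8]
grip_width: 0.0229
finger_force: 62.7
```

```bash
python3 st.py
```

```text
t 14.88 face TCP [-0.51  0.48 11.28] under h -0.32 rot to home [-0.07  0.11 57.02] F face [-2.6 -0.7 16.3] M face [-0.01  1.14  0.02] 0.0229118245078246 [ 0.66  0.42 -0.82  2.21  1.56  0.22 -0.77]
```

Firm contact (16 N) at shoulder level: seated. Now I turn plate and shaft toward home, in stages.

Request:
send_rows:
  moves:
    - [0,0,0,-2.3,-0.4,3.3,1]
    - [0,0,0,-4.5,-0.7,6.5,1]
    - [0,0,0,-6.8,-1.1,9.8,1]
    - [0,0,0,-9.1,-1.4,13.1,1]
    - [0,0,0,-11.3,-1.8,16.4,1]
    - [0,0,0,-11.3,-1.8,16.4,1]
    - [0,0,0,-11.3,-1.8,16.4,1]

```text
clock: 15.47
eef_pos: [0.5933, 0.0166, 0.1293]
ee_rot: [0.231, 0.925, 0.118, 0.278]
force: [-6.6, -4.6, 10.7]
grip_width: 0.0226
finger_force: 62.1
```

```bash
python3 st.py
```

```text
t 15.47 face TCP [ 0.12 -0.21 11.31] under h -0.29 rot to home [-0.06  0.15 37.01] F face [ 0.2 -3.5 12.9] M face [-0.62  0.45  0.06] 0.02260406343892224 [ 0.66  0.42 -0.81  2.21  1.56  0.22 -0.42]
```

Request:
send_rows:
  moves:
    - [0,0,0,-2.3,-0.4,3.3,1]
    - [0,0,0,-4.5,-0.7,6.5,1]
    - [0,0,0,-6.8,-1.1,9.8,1]
    - [0,0,0,-9.1,-1.4,13.1,1]
    - [0,0,0,-11.3,-1.8,16.4,1]
    - [0,0,0,-13.6,-2.2,19.7,1]
    - [0,0,0,-15.9,-2.5,22.9,1]
    - [0,0,0,-17.6,-2.8,25.4,1]
    - [0,0,0,-17.6,-2.8,25.4,1]

```text
clock: 16.22
eef_pos: [0.5935, 0.0166, 0.1294]
ee_rot: [-0.027, 0.953, 0.039, 0.299]
force: [-4.1, -3.0, 11.1]
grip_width: 0.0228
finger_force: 62.0
```

```bash
python3 st.py
```

```text
t 16.22 face TCP [ 0.3  -0.18 11.3 ] under h -0.3 rot to home [-0.04  0.12  5.81] F face [ 2.7 -2.3 11.7] M face [-0.57  0.23 -0.01] 0.022799796184843395 [ 0.66  0.42 -0.81  2.21  1.55  0.21  0.13]
```

Request:
send_rows:
  moves:
    - [0,0,0,-1.1,-0.2,1.6,1]
    - [0,0,0,-2.3,-0.4,3.3,1]
    - [0,0,0,-2.3,-0.4,3.3,1]

```text
clock: 16.47
eef_pos: [0.5935, 0.0167, 0.1295]
ee_rot: [-0.06, 0.951, 0.029, 0.301]
force: [-4.7, -3.4, 10.2]
grip_width: 0.023
finger_force: 61.9
```

```bash
python3 st.py
```

```text
t 16.47 face TCP [ 0.34 -0.14 11.3 ] under h -0.3 rot to home [-0.02  0.16  1.84] F face [ 1.6 -2.7 11.3] M face [-0.59  0.2  -0.09] 0.0230392197092901 [ 0.66  0.42 -0.81  2.21  1.55  0.21  0.2 ]
```

Request:
send_rows:
  moves:
    - [0,0,0,-0.6,-0.1,0.8,1]
    - [0,0,0,-1.1,-0.2,1.6,1]
    - [0,0,0,-1.1,-0.2,1.6,1]

```text
clock: 16.72
eef_pos: [0.5935, 0.0167, 0.1294]
ee_rot: [-0.075, 0.95, 0.024, 0.301]
force: [-4.6, -2.5, 10.9]
grip_width: 0.0229
finger_force: 61.9
```

```bash
python3 st.py; python3 - <<'E'
from h import *
from plant import env
d={n:env.read_camera(n) for n in("top","scene")}
a=[cv2.resize(d[n]["image"][v-28:v+28,u-28:u+28],(400,400),interpolation=cv2.INTER_CUBIC) for n,(u,v) in(("top",(358,180)),("scene",(355,235)))]
cv2.imwrite("pics/home.png",np.hstack(a))
E
```

```text
t 16.72 face TCP [ 0.32 -0.16 11.29] under h -0.31 rot to home [-0.02  0.18 -0.03] F face [ 2.2 -1.7 11.8] M face [-0.54  0.16 -0.16] 0.02287400753386368 [ 0.66  0.42 -0.81  2.21  1.56  0.21  0.23]
```

View pics/home.png

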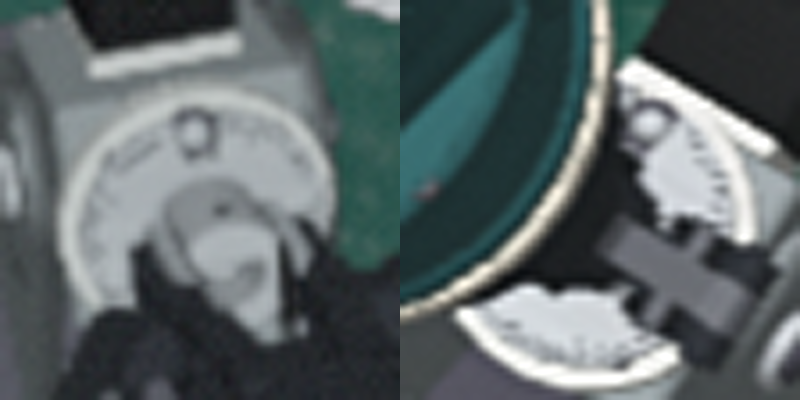

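The plunger nose shows inside the notch at top crop (195,130). I feel both sides for the lock.

Request:
send_rows:
  moves:
    - [0,0,0,-0.9,-0.1,1.2,1]
    - [0,0,0,-1.7,-0.3,2.5,1]
    - [0,0,0,-1.7,-0.3,2.5,1]
    - [0,0,0,-1.7,-0.3,2.5,1]

```text
clock: 17.15
eef_pos: [0.5935, 0.0167, 0.1294]
ee_rot: [-0.1, 0.948, 0.016, 0.302]
force: [-4.4, -2.2, 11.0]
grip_width: 0.0229
finger_force: 61.9
```

```bash
python3 st.py
```

```text
t 17.15 face TCP [ 0.32 -0.17 11.29] under h -0.31 rot to home [-0.04  0.2  -3.01] F face [ 2.5 -1.5 11.7] M face [-0.6   0.23 -0.19] 0.022946182640560874 [ 0.66  0.42 -0.81  2.21  1.56  0.21  0.28]
```

Request:
send_rows:
  moves:
    - [0,0,0,0.9,0.1,-1.2,1]
    - [0,0,0,1.7,0.3,-2.5,1]
    - [0,0,0,2.6,0.4,-3.8,1]
    - [0,0,0,3.4,0.5,-4.9,1]
    - [0,0,0,3.4,0.5,-4.9,1]
    - [0,0,0,3.4,0.5,-4.9,1]

```text
clock: 17.65
eef_pos: [0.5934, 0.0169, 0.1294]
ee_rot: [-0.05, 0.952, 0.032, 0.301]
force: [-5.3, -2.2, 9.7]
grip_width: 0.023
finger_force: 61.9
```

```bash
python3 st.py
```

```text
t 17.65 face TCP [ 0.2   0.07 11.3 ] under h -0.3 rot to home [-0.06  0.25  2.97] F face [ 1.  -1.4 11.2] M face [-0.44  0.29 -0.  ] 0.02300133242087919 [ 0.67  0.42 -0.82  2.21  1.57  0.22  0.17]
```

Request:
send_rows:
  moves:
    - [0,0,0,0.6,0.1,-0.8,1]
    - [0,0,0,1.1,0.2,-1.6,1]
    - [0,0,0,1.1,0.2,-1.6,1]

```text
clock: 17.9
eef_pos: [0.5932, 0.0172, 0.1293]
ee_rot: [-0.034, 0.953, 0.037, 0.3]
force: [-7.3, -0.7, 9.6]
grip_width: 0.023
finger_force: 62.0
```

```bash
python3 st.py
```

```text
t 17.9 face TCP [ 0.09  0.45 11.28] under h -0.32 rot to home [-0.09  0.21  4.95] F face [-0.5  0.4 12.1] M face [-0.03  0.44  0.16] 0.023015912708758822 [ 0.67  0.42 -0.82  2.21  1.57  0.22  0.14]
```

Request:
send_rows:
  moves:
    - [0,0,0,-1.7,-0.3,2.5,1]
    - [0,0,0,-3.4,-0.5,4.9,1]
    - [0,0,0,-4.5,-0.7,6.5,1]
    - [0,0,0,-5.4,-0.8,7.8,1]
    - [0,0,0,-5.7,-0.9,8.2,1]
    - [0,0,0,-5.7,-0.9,8.2,1]

```text
clock: 18.4
eef_pos: [0.5935, 0.0167, 0.1295]
ee_rot: [-0.117, 0.946, 0.011, 0.302]
force: [-5.2, -2.5, 10.8]
grip_width: 0.0229
finger_force: 62.0
```

```bash
python3 st.py
```

```text
t 18.4 face TCP [ 0.37 -0.15 11.29] under h -0.31 rot to home [-0.02  0.22 -5.11] F face [ 1.7 -1.6 12. ] M face [-0.54  0.2  -0.4 ] 0.02294420021547218 [ 0.66  0.42 -0.82  2.21  1.56  0.22  0.32]
```

Torque climbs past the shaft's own drag on both sides (−0.40 N m at −5°, rising on the other side too), so the plunger has caught the notch. I return to the middle of the play and open.

Request:
send_rows:
  moves:
    - [0,0,0,1.7,0.3,-2.5,1]
    - [0,0,0,3.1,0.5,-4.5,1]
    - [0,0,0,3.1,0.5,-4.5,1]
    - [0,0,0,3.1,0.5,-4.5,1]
    - [0,0,0,3.1,0.5,-4.5,0.25]
    - [0,0,0,3.1,0.5,-4.5,0.25]
    - [0,0,0,3.1,0.5,-4.5,0.25]
    - [0,0,0,3.1,0.5,-4.5,0.25]
    - [0,0,0,3.1,0.5,-4.5,0.25]
    - [0,0,0,3.1,0.5,-4.5,0.25]

```text
clock: 19.23
eef_pos: [0.5928, 0.0172, 0.1287]
ee_rot: [-0.072, 0.951, 0.025, 0.301]
force: [0.6, -0.2, 0.0]
grip_width: 0.064
finger_force: 0.0
```

```bash
python3 st.py; python3 - <<'E'
from plan import *
o=env.observe();j=np.array(o["joint_positions"]);P,R=o["eef_pos"],Ro.from_quat(o["ee_rot"])
P1=P+Z*.1;j,l=follow(j,leg(P,R,P1,R,24),1);print(j.round(2),err(j,P1,R),np.abs(np.diff(l,axis=0)).max(),(Z*10).round(2))
E
```

```text
t 19.23 face TCP [-0.63  0.49 11.04] under h -0.56 rot to home [-0.09  0.13  0.38] F face [ 0.5 -0.3 -0.3] M face [0.03 0.53 0.02] 0.06396758623742241 [ 0.67  0.42 -0.82  2.21  1.56  0.22  0.22]
[ 1.14  0.19 -1.24  2.25  0.47  0.24  1.26] 0.00411788319553312 0.10130079792602564 [-5.67 -0.9   8.19]
```

Request:
send_rows:
  moves:
    - [-0.4,-0.06,0.58,0,0,0,0.25]
    - [-0.8,-0.13,1.16,0,0,0,0.25]
    - [-1.2,-0.19,1.73,0,0,0,0.25]
    - [-1.6,-0.25,2.31,0,0,0,0.25]
    - [-2,-0.32,2.89,0,0,0,0.25]
    - [-2.4,-0.38,3.47,0,0,0,0.25]
    - [-2.8,-0.44,4.04,0,0,0,0.25]
    - [-3.2,-0.51,4.62,0,0,0,0.25]
    - [-3.6,-0.57,5.2,0,0,0,0.25]
    - [-4,-0.63,5.78,0,0,0,0.25]
    - [-4.4,-0.7,6.36,0,0,0,0.25]
    - [-5,-0.8,7.2,0,0,0,0.25]
    - [-5.7,-0.9,8.2,0,0,0,0.25]
    - [-7,-0.9,12,0,0,0,0.25]
    - [-9,-0.9,16,0,0,0,0.25]
    - [-12,-0.9,18,0,0,0,0.25]
    - [-15,-0.9,18,0,0,0,0.25]
    - [-15,-0.9,18,0,0,0,0.25]
    - [-15,-0.9,18,0,0,0,0.25]
    - [-15,-0.9,18,0,0,0,0.25]

```text
clock: 20.9
eef_pos: [0.4701, -0.0135, 0.2347]
ee_rot: [-0.065, 0.962, 0.013, 0.266]
force: [-0.6, 0.0, -2.4]
grip_width: 0.0637
finger_force: 0.0
```

```bash
python3 - <<'E'
from h import *
from plant import env
d={n:env.read_camera(n) for n in("top","scene")};pickle.dump(d,open("cam3.pkl","wb"))
d0=pickle.load(open("cam0.pkl","rb"))
print(env.observe()["clock"],env.observe()["eef_pos"])
a=[cv2.resize(d[n]["image"][v-28:v+28,u-28:u+28],(400,400),interpolation=cv2.INTER_CUBIC) for n,(u,v) in(("top",(358,180)),("scene",(355,235)))]
for n,pts in(("top",[(329,238),(282,262),(196,167)]),):
    for u,v in pts:print(n,(u,v),cv2.absdiff(d[n]["image"],d0[n]["image"])[v-25:v+25,u-25:u+25].mean().round(1))
cv2.imwrite("pics/fin.png",np.hstack(a))
E
```

```text
21.0 [ 0.46970458 -0.01378657  0.23552789]
top (329, 238) 1.7
top (282, 262) 1.6
top (196, 167) 1.6
```

View pics/fin.png

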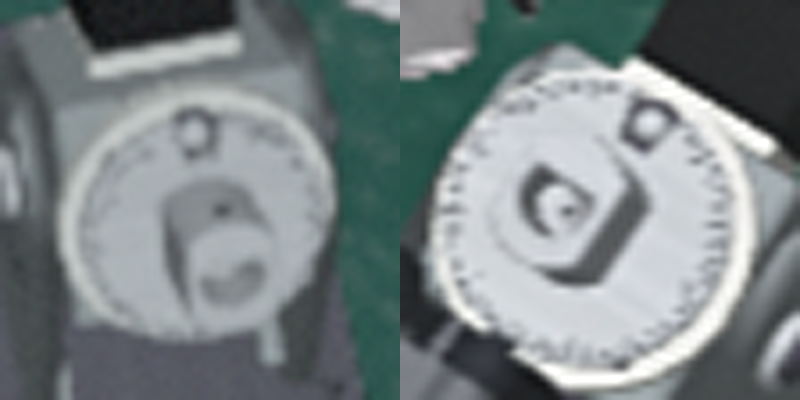

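The final view shows the plate flush and concentric on the flange, with the plunger nose in the notch (scene crop (648,125), top crop (195,130)). The bystanders are unmoved and the robot is clear, so I hand in.

```bash
python3 -c "
from plant import env
print(env.hand_in())"
```

```text
the job is handed in; nothing more can be done
None
```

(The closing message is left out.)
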